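# Balance and close a centrifuge rotor

### The job

Load the small centrifuge for a balanced run: two vials already stand in its six-pocket rotor, so put the other large vial in the pocket straight across from the large one, the other small vial straight across from the small one, and the two amber vials in the two pockets that are left, all standing right down in their pockets. Then put the round metal rotor cover over all six so that it sits fully home and level on the rotor. Leave the two vials that were already loaded in their pockets, and do not disturb the wash bottle or the beaker.

Things in the scene. Friction and masses are not known exactly. Their poses are not given: they have to be found in the camera images.
- rotor: dark six-pocket rotor, 134 mm wide, 32 high, on a grey round housing 144 mm wide, 45 high. Origin on its axis at its underside, z up. Pocket centres 40 mm off the axis at 0, 60, .. 300 degrees from its own x; 30 mm holes, 24 deep (floor z = 8 mm), mouths flared to 36. Top z = 32, 117 mm wide, screw in its middle 3 mm higher; rim ledge at z = 24. Turns if pushed (drag 0.12 N m), pockets with it.
- cover: loose aluminium rotor cover: round cap 134 mm wide, 60 high, hollow, open below (125 mm inside), 0.16 kg; starts on the bench, open side down. In the middle of its top a black fluted knob, 28 mm wide, 64 to 87 mm above the rim. Origin: centre of the lower rim, z up. Home, the rim rests on the rotor's ledge with the vials inside, origin 24 mm above the rotor's.
- large_vial: large pale glass screw vial with a black cap, 28 mm across, 64 mm high, standing on the bench. Its origin is the centre of its flat underside, z up along its axis. Seated in a pocket it stands 40 mm out of the rotor.
- small_vial: small pale screw vial with a red cap, 22 mm across, 50 mm high, standing on the bench. Its origin is the centre of its flat underside, z up along its axis. Seated in a pocket it stands 26 mm out of the rotor.
- amber_vial_1: amber screw vial with a black cap, 24 mm across, 56 mm high, standing on the bench, one of two alike. Its origin is the centre of its flat underside, z up along its axis. Seated in a pocket it stands 32 mm out of the rotor.
- amber_vial_2: the other amber screw vial, alike in all: 24 mm across, 56 mm high, standing on the bench. Its origin is the centre of its flat underside, z up along its axis.
- large_vial_loaded: large pale glass vial with a black cap, 28 mm across, 64 mm high, already standing in one of the rotor's pockets; stays there. Its origin is the centre of its flat underside, z up along its axis.
- small_vial_loaded: small pale vial with a red cap, 22 mm across, 50 mm high, already standing in the pocket next to that of the large one; stays there, with up to 4 mm of play. Its origin is the centre of its flat underside, z up along its axis.
- wash_bottle: squeeze wash bottle with a bent spout, 62 mm across, 173 mm high, at the far side of the work; a bystander. Origin under its centre.
- beaker: empty glass beaker, 76 mm across, 86 mm high, at the right of the work; a bystander. Origin under its centre.
Not all that is in view belongs to the job. Leave any green look-alike of the small_vial alone.

How it is judged:
By the outcome, as a careful person would: the job done as asked, in the order asked, and still so for the second after the job is handed in, with the robot touching nothing.
It also fails if it takes over 115 s, if anything falls off the work surface, if the arm or the gripper's body presses on something with over 40 N, if the wrist force passes 120 N, or if a joint passes its speed limit or range.

### The arm

A 6-joint arm with a two-finger parallel gripper is mounted at the origin on a cart in front of the work surface, level with it; the furniture and walls round the work are solid. World frame = base frame: x ahead of the robot, y to its left, z up, the work surface at z = 0. Lengths are in m, angles in rad, forces in N, time in s.
With the tool pointing down it reaches from about 0.3 to 0.775 m from the base axis. Payload 14.6 kg.
Tool frame: the origin (TCP) lies at the very end of the fingers, on their centre line; the grasp point (between the pads) lies behind it (ctrl.grip_depth is the x of the grasp point in the tool frame, in m); x points along the fingers, y is the direction in which the jaws open and shut, and the axes are right-handed (so a half turn about x gives the same grasp; the last joint's range is limited). The gripper opens to 85 mm and grips with 20 to 120 N. Pads are 22 mm wide; open, the fingers measure 114 mm over their backs; the gripper's body (76 mm by 85 mm) begins 54 mm behind the grasp point. The pads swing forward as they close: fully open they stand 13 mm farther back than shut.
Start: joints at [1.254, 0.3, 1.521, -0, 1.321, -0.067], TCP at [0.136, 0.533, 0.231] pointing down, gripper open.
Joint ranges: [-3.03, 3.03], [-0.79, 2.21], [0.23, 2.52], [-1.04, 4.18], [0, 3.07], [-2.55, 2.55]. Speed limits (rad/s): [2.22, 2.22, 2.57, 3.14, 3.14, 3.14].

### API

Orientations are given as a rotation vector (axis times angle).
In Python, from plant import ctrl gives the robot as it stands.
- The arm moves only by the shell command python3 -m pendant 'ROWS' [OPENING] [FORCE]. ROWS is a JSON object of lists of equal length, an entry for each row: "translation": the shift along the tool's x, y, z in m, a list of three; "turn": the turn, a rotation vector about the tool's x, y, z in degrees, a list of three. A call has exactly 10 rows; each row is the pose to reach, as a shift and turn from the pose commanded when the call began, along the tool's axes at that moment; what a row does not reach only later rows make up. A row lasts 1/12 s, in which the tool goes at most 41.7 mm and 7.16 degrees, less where a joint would pass 70% of its speed; a pose out of reach is approached as far as the arm can. A call with a gripper value outside its range is refused whole. OPENING is the opening, from 0 (shut) to 1 (fully open), set as the call begins (- or left out, the last holds). The fingers move at their own pace and stop on an object; FORCE is the grip in N (left out, the last holds). Time passes only in rows, so rows that repeat a pose let the fingers close, or fill a call up. It gives the time, the measured TCP pose, the force and the opening at its end, in the units of the state.
- ctrl.sense(): the state, without advancing time (a new reading comes with each control period).
- ctrl.read_camera(name): name is "scene" or "side" or "wrist"; returns a dict with "image" (400x640x3 uint8, red, green, blue), "z_map" (400x640 float32, m along the optical axis (not along the pixel's ray), 0 where there is no reading), "fx", "fy", "cx", "cy" (pixels), "D" ([k1, k2, p1, p2, k3] as OpenCV has them; the pictures are not rectified), "R" (3x3) and "t" (3): a world point X has camera coordinates R X + t. Camera axes: x right, y down, z forward; pixel columns grow to the right and rows downward; lengths in m; the calibration is good to about 2 mm. A picture is of the moment at which its call begins.
- ctrl.close_job(): hands the job in, once; it reports no verdict.
The state is a dict: "time_s": time; "qpos": joint angles; "qd": joint speeds; "joint_torque": joint torques, N m; "eef_pos": TCP position; "tool_rot": TCP orientation; "ft_force": force on the tool from outside, world axes, zero at the start; "wrist_torque": the same for the moment, N m; "grip_width": opening from 0.0 (shut) to 1.0 (fully open).
Only numpy, scipy, OpenCV 4.12 (cv2) and the standard library are available. Lean on these libraries where they do the work, as an engineer would, in place of code of your own. Each camera call takes 0.05 s, during which the arm holds its last target.

## Working session

There is one attempt and no reset: what is moved stays moved. The work goes in short steps, Python scripts to look and compute and a shell command to move; the robot and the scene stay as the last step left them, time stands still between calls to the robot, and variables do not carry over. Pictures are saved under pics/ and viewed, and the job is handed in when it is done.

```bash
ls; mkdir -p pics; cat > h.py <<'E'
import numpy as np,cv2
from plant import ctrl
from scipy.spatial.transform import Rotation as Ro
def cam(n,fn=None):
    c=ctrl.read_camera(n)
    if fn: cv2.imwrite('pics/'+fn,c['image'][:,:,::-1])
    return c
def pts(c):
    K=np.array([[c['fx'],0,c['cx']],[0,c['fy'],c['cy']],[0,0,1.]])
    h,w=c['z_map'].shape
    u,v=np.meshgrid(np.arange(w),np.arange(h))
    p=cv2.undistortPoints(np.stack([u.ravel(),v.ravel()],1).astype(np.float64)[:,None],K,np.array(c['D'],float))[:,0]
    z=c['z_map'].ravel()
    X=np.c_[p*z[:,None],z]
    W=(X-np.array(c['t']))@np.array(c['R'])
    W[z==0]=np.nan
    return W.reshape(h,w,3)
E
python3 - <<'E'
from h import *
for n in ['scene','side','wrist']:
    c=cam(n,n+'0.png'); np.savez(n+'0.npz',**c,W=pts(c))
    print(n,c['fx'],-np.array(c['R']).T@np.array(c['t']))
s=ctrl.sense();print(s,ctrl.grip_depth,Ro.from_rotvec(s['tool_rot']).as_matrix())
E
```

```text
pics
scene 366.11232514996476 [0.21848117 0.18018377 0.70287623]
side 383.50681624857265 [-0.2245823  -0.2929951   0.53759613]
wrist 340.5670062867529 [0.06580583 0.55086238 0.3733475 ]
{'time_s': 0.15, 'qpos': array([ 1.25437006e+00,  3.00332080e-01,  1.52139941e+00, -2.37427241e-05,
        1.32067227e+00, -6.65848329e-02]), 'qd': array([-0.00031405, -0.00200533, -0.0012269 ,  0.00012566, -0.00067312,
       -0.00099357]), 'joint_torque': array([-3.13594637e-04, -5.43665278e+01, -3.61885142e+01, -8.32744536e-05,
        3.13893412e-03, -3.28517604e-05]), 'eef_pos': array([0.1359391 , 0.53277428, 0.23087443]), 'tool_rot': array([ 0.19550157,  1.56201529, -0.19676194]), 'ft_force': array([-0.17544633, -0.08761151, -0.60199836]), 'wrist_torque': array([0.00069379, 0.02024321, 0.00616222]), 'grip_width': 1.0006009473107744} -0.0187 [[-2.30530778e-04  2.47244524e-01  9.68953091e-01]
 [-7.77992361e-04  9.68952779e-01 -2.47244629e-01]
 [-9.99999671e-01 -8.10835599e-04 -3.10190874e-05]]
```

View pics/scene0.png

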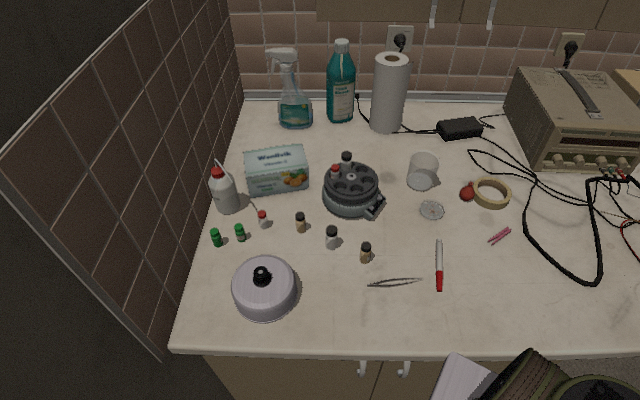

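View pics/side0.png

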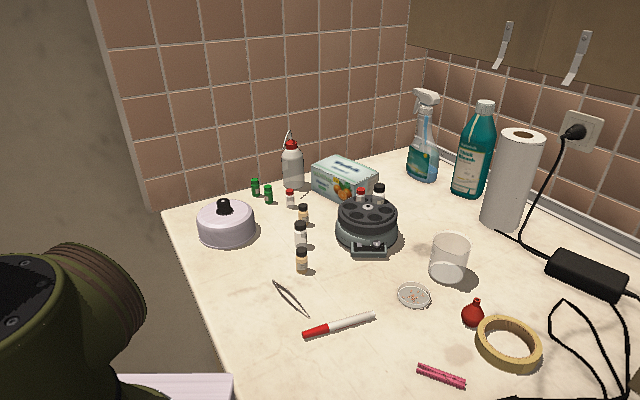

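View pics/wrist0.png

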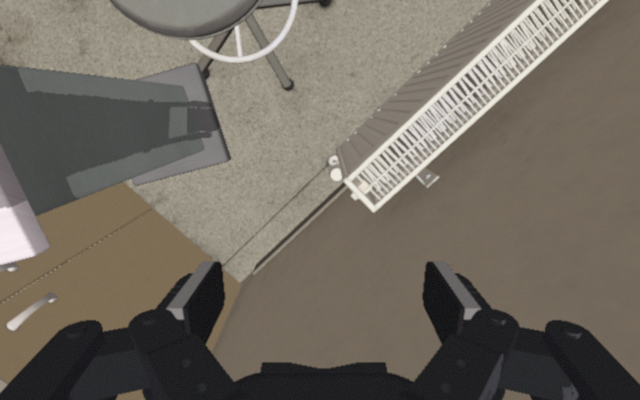

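Scene view: the candidate vials on the bench are red-capped at (262,219), green-capped at (215,237) and (240,232), dark-capped at (300,222), (331,236) and (365,252). The rotor is at (351,188) and the cover at (264,288). I'll confirm these in an enlarged crop and measure them.

```bash
python3 - <<'E'
from h import *
d=np.load('scene0.npz'); im=d['image'][:,:,::-1]; W=d['W']
cv2.imwrite('pics/c1.png',cv2.resize(im[140:330,195:415],None,fx=3,fy=3,interpolation=cv2.INTER_CUBIC)[:600,:])
for n in ['scene','side']:
    W=np.load(n+'0.npz')['W']
    # label clusters above table 
    m=(W[...,2]>0.015)&(W[...,2]<0.3)&(W[...,0]>0.2)&(W[...,0]<0.85)
    k,l,st,ce=cv2.connectedComponentsWithStats(m.astype(np.uint8))
    for i in range(1,k):
        if st[i,4]>25:
            P=W[l==i]; zt=np.percentile(P[:,2],97); T=P[P[:,2]>zt-0.006]
            print(n,ce[i].round(),st[i,4],'ztop',zt.round(3),'topmid',((T[:,:2].max(0)+T[:,:2].min(0))/2).round(3),'span',np.ptp(T[:,:2],axis=0).round(3))
E
```

```text
scene [420.  65.] 19211 ztop 0.263 topmid [ 0.525 -0.905] span [0.649 0.45 ]
scene [291.  91.] 1947 ztop 0.254 topmid [ 0.82  -0.585] span [0.058 0.055]
scene [139. 271.] 27056 ztop 0.295 topmid [ 0.691 -0.002] span [0.315 0.556]
scene [459. 128.] 873 ztop 0.044 topmid [ 0.345 -0.814] span [0.127 0.127]
scene [276. 169.] 2727 ztop 0.086 topmid [ 0.704 -0.354] span [0.179 0.171]
scene [351. 188.] 2940 ztop 0.113 topmid [ 0.536 -0.407] span [0.03  0.063]
scene [423. 168.] 1012 ztop 0.086 topmid [ 0.368 -0.549] span [0.081 0.078]
scene [475. 189.] 387 ztop 0.053 topmid [ 0.247 -0.558] span [0.011 0.012]
scene [262. 218.] 138 ztop 0.053 topmid [ 0.639 -0.213] span [0.02 0.02]
scene [300. 220.] 176 ztop 0.059 topmid [ 0.557 -0.25 ] span [0.022 0.022]
scene [240. 231.] 147 ztop 0.053 topmid [ 0.659 -0.154] span [0.02  0.019]
scene [331. 235.] 248 ztop 0.067 topmid [ 0.469 -0.248] span [0.024 0.026]
scene [215. 236.] 149 ztop 0.053 topmid [ 0.699 -0.114] span [0.02 0.02]
scene [365. 251.] 192 ztop 0.058 topmid [ 0.387 -0.254] span [0.021 0.022]
scene [440. 263.] 128 ztop 0.018 topmid [ 0.23
[... 370 characters left out ...]
 0.657 -0.156] span [0.015 0.018]
side [289. 196.] 115 ztop 0.051 topmid [ 0.639 -0.215] span [0.02  0.018]
side [225. 221.] 2140 ztop 0.085 topmid [ 0.522 -0.073] span [0.03  0.026]
side [301. 224.] 450 ztop 0.064 topmid [ 0.466 -0.249] span [0.026 0.024]
side [449. 255.] 1788 ztop 0.085 topmid [ 0.368 -0.55 ] span [0.083 0.076]
side [301. 257.] 234 ztop 0.057 topmid [ 0.385 -0.255] span [0.022 0.021]
side [589. 274.] 2491 ztop 0.042 topmid [ 0.343 -0.816] span [0.131 0.129]
side [490. 319.] 960 ztop 0.053 topmid [ 0.244 -0.56 ] span [0.011 0.011]
side [350. 318.] 33 ztop 0.017 topmid [ 0.24  -0.346] span [0.014 0.025]
side [328. 325.] 65 ztop 0.017 topmid [ 0.227 -0.308] span [0.022 0.047]
```

```bash
python3 - <<'E'
from h import *
d=np.load('side0.npz'); im=d['image'][:,:,::-1]
cv2.imwrite('pics/c2.png',cv2.resize(im[150:290,240:420],None,fx=4,fy=4,interpolation=cv2.INTER_CUBIC))
E
```

```text
(no output)
```

View pics/c1.png

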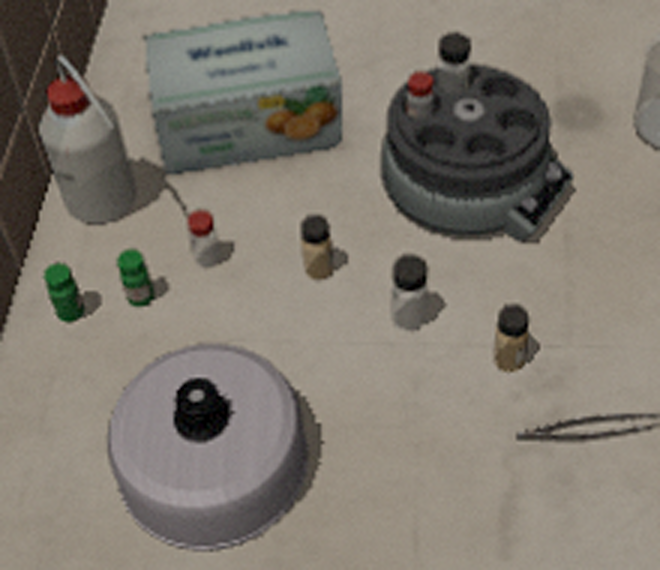

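View pics/c2.png

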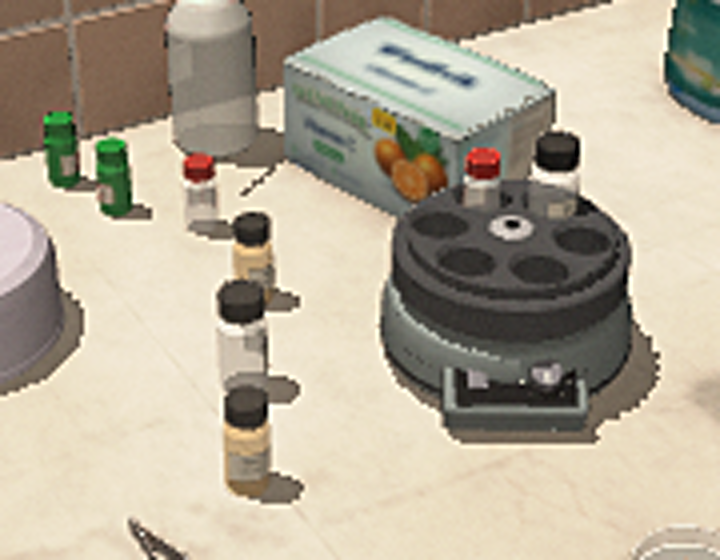

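```bash
cat > rotor.py <<'E'
from h import *
import sys
def bird(c,z,cx,cy,half=0.08,N=480):
    xs=np.linspace(cx+half,cx-half,N); ys=np.linspace(cy+half,cy-half,N)
    X,Y=np.meshgrid(xs,ys,indexing='ij')
    P=np.stack([X.ravel(),Y.ravel(),np.full(X.size,z)],1)
    K=np.array([[c['fx'],0,c['cx']],[0,c['fy'],c['cy']],[0,0,1.]])
    p,_=cv2.projectPoints(P,cv2.Rodrigues(np.array(c['R'],float))[0],np.array(c['t'],float),K,np.array(c['D'],float))
    p=p.reshape(N,N,2).astype(np.float32)
    return cv2.remap(c['image'][:,:,::-1].copy(),p[...,0],p[...,1],cv2.INTER_CUBIC)
if __name__=='__main__':
    out=[]
    for n in ['scene','side']:
        d=np.load(n+'0.npz'); W=d['W']
        m=(abs(W[...,2]-0.077)<0.006)&(W[...,0]>.4)&(W[...,0]<.6)&(W[...,1]<-.3)&(W[...,1]>-.5)
        P=W[m]; print(n,len(P),np.median(P[:,2]),P.min(0),P.max(0))
        (c,r)=cv2.minEnclosingCircle(P[:,:2].astype(np.float32)); print(c,r)
        out.append(bird(d,0.077,0.492,-0.407,.08,400))
    cv2.imwrite('pics/bird0.png',np.hstack(out))
E
python3 rotor.py
```

```text
scene 837 0.07702541050711975 [ 0.43669117 -0.46074704  0.07102318] [ 0.56920482 -0.33064896  0.08299819]
(0.502451479434967, -0.39751899242401123) 0.06720252335071564
side 1221 0.079040449549089 [ 0.43418402 -0.46625797  0.07102826] [ 0.55707125 -0.33366728  0.08299212]
(0.4999023973941803, -0.3994064927101135) 0.06724747270345688
```

View pics/bird0.png

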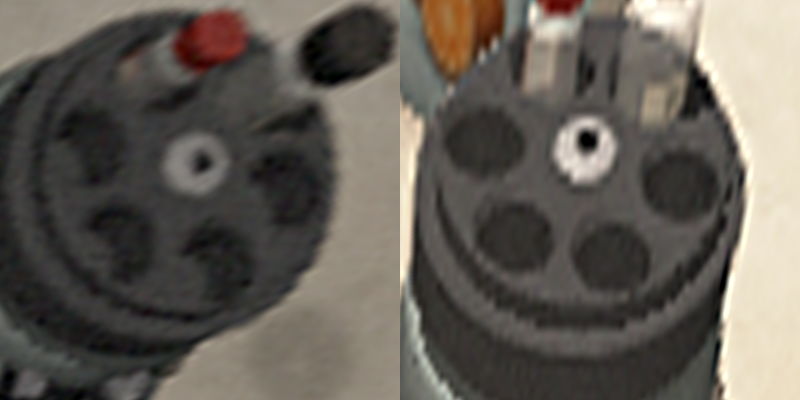

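Confirmed identities. Bench red-capped vial (262,219) is the small_vial, and the two green ones (215,237) and (240,232) are look-alikes. The pale vial with a black cap at (331,236) is the large_vial. The tan ones at (300,222) and (365,252) are the ambers. Rotor centre is about (0.506,-0.401). Empty pockets lie at about 78, 138, 198 and 258°. The large loaded vial is at about 318° and the small one at about 18°.

```bash
cat > go.py <<'E'
from h import *
import sys
# usage: go.py x y z yaw_deg(tool y heading)
def plan(x,y,z,yaw):
    s=ctrl.sense(); R=Ro.from_rotvec(s['tool_rot'])
    a=np.radians(yaw); ty=np.array([np.cos(a),np.sin(a),0]); tx=np.array([0,0,-1.]); tz=np.cross(tx,ty)
    Rt=Ro.from_matrix(np.stack([tx,ty,tz],1))
    d=np.array([x,y,z])-s['eef_pos']
    print('t',round(s['time_s'],2),'pos',s['eef_pos'].round(4),'shift mm',(R.inv().apply(d)*1000).round(1),'turn',np.degrees((R.inv()*Rt).as_rotvec()).round(2),'F',s['ft_force'].round(1),'g',round(s['grip_width'],3),'q6',s['qpos'][5].round(2))
if __name__=='__main__':
    a=sys.argv[1:]
    plan(*map(float,a))
E
python3 - <<'E'
from h import *
W=np.load('scene0.npz')['W']
P=W[165:212,208:240].reshape(-1,3); P=P[(P[:,2]>.02)&(P[:,2]<.12)&(P[:,0]<.8)]
print(P.min(0),P.max(0),np.median(P,axis=0))
P=W[185:212,208:240].reshape(-1,3);P=P[(P[:,2]>.02)&(P[:,2]<.09)];print(P.min(0),P.max(0))
P=W[145:195,246:310].reshape(-1,3); P=P[(P[:,2]>.02)&(P[:,2]<.09)]
for i in np.argsort(P[:,1])[[0,-1]]: print(P[i])
for i in np.argsort(P[:,0])[[0,-1]]: print(P[i])
E
python3 go.py 0.42 -0.33 0.28 75.7
```

```text
[ 0.72359001 -0.23947524  0.02012346] [ 0.79945647 -0.18315494  0.11993713] [ 0.73589121 -0.19877742  0.07758453]
[ 0.72359001 -0.23861603  0.02012346] [ 0.81292359 -0.18315494  0.08977359]
[ 0.67644424 -0.44322907  0.07749565]
[ 0.72503025 -0.2648569   0.0207791 ]
[ 0.61316923 -0.37534317  0.06665048]
[ 0.78446964 -0.34008224  0.08491355]
t 0.15 pos [0.1359 0.5328 0.2309] shift mm [ -48.5 -765.8  488.6] turn [-0.01 -0.    0.05] F [-0.2 -0.1 -0.6] g 1.001 q6 -0.07
```

```bash
python3 go.py 0.38 0.2 0.28 75.7;python3 go.py 0.53 -0.35 0.28 78
```

```text
t 0.15 pos [0.1359 0.5328 0.2309] shift mm [ -48.9 -262.1  318.8] turn [-0.01 -0.    0.05] F [-0.2 -0.1 -0.6] g 1.001 q6 -0.07
t 0.15 pos [0.1359 0.5328 0.2309] shift mm [ -48.5 -758.   600.1] turn [-2.31 -0.    0.05] F [-0.2 -0.1 -0.6] g 1.001 q6 -0.07
```

```bash
python3 -m pendant '{"translation":[[-0.049,-0.262,0.319],[-0.049,-0.262,0.319],[-0.049,-0.262,0.319],[-0.049,-0.262,0.319],[-0.049,-0.262,0.319],[-0.049,-0.262,0.319],[-0.049,-0.262,0.319],[-0.049,-0.262,0.319],[-0.049,-0.262,0.319],[-0.049,-0.262,0.319]],"turn":[[0,0,0],[0,0,0],[0,0,0],[0,0,0],[0,0,0],[0,0,0],[0,0,0],[0,0,0],[0,0,0],[0,0,0]]}'; python3 go.py 0.53 -0.35 0.28 78
```

```text
time_s: 0.98
eef_pos: [0.381, 0.1982, 0.2806]
tool_rot: [0.196, 1.562, -0.196]
ft_force: [0.5, 0.6, 0.2]
grip_width: 0.999
t 0.98 pos [0.381  0.1982 0.2806] shift mm [   0.6 -494.4  279.9] turn [-2.31  0.01 -0.01] F [0.5 0.6 0.2] g 0.999 q6 -0.93
```

```bash
python3 -m pendant '{"translation":[[0,-0.494,0.28],[0,-0.494,0.28],[0,-0.494,0.28],[0,-0.494,0.28],[0,-0.494,0.28],[0,-0.494,0.28],[0,-0.494,0.28],[0,-0.494,0.28],[0,-0.494,0.28],[0,-0.494,0.28]],"turn":[[-2.3,0,0],[-2.3,0,0],[-2.3,0,0],[-2.3,0,0],[-2.3,0,0],[-2.3,0,0],[-2.3,0,0],[-2.3,0,0],[-2.3,0,0],[-2.3,0,0]]}' 0.6 30; python3 - <<'E'
from h import *
c=cam('wrist','w1.png'); np.savez('w1.npz',**c,W=pts(c)); print(-np.array(c['R']).T@np.array(c['t']),np.array(c['R']).round(3))
E
python3 go.py 0.53 -0.35 0.28 78
```

```text
time_s: 1.82
eef_pos: [0.4897, -0.2041, 0.2801]
tool_rot: [0.165, 1.565, -0.165]
ft_force: [1.7, 0.8, 0.8]
grip_width: 0.596
[ 0.41895436 -0.1888732   0.42270561] [[ 0.209  0.978  0.002]
 [ 0.938 -0.201  0.283]
 [ 0.277 -0.058 -0.959]]
t 1.87 pos [ 0.4906 -0.2095  0.2793] shift mm [  -0.6 -129.    68.3] turn [-0.21 -0.04  0.07] F [ 0.  -5.3 -2. ] g 0.6 q6 -1.83
```

View pics/w1.png

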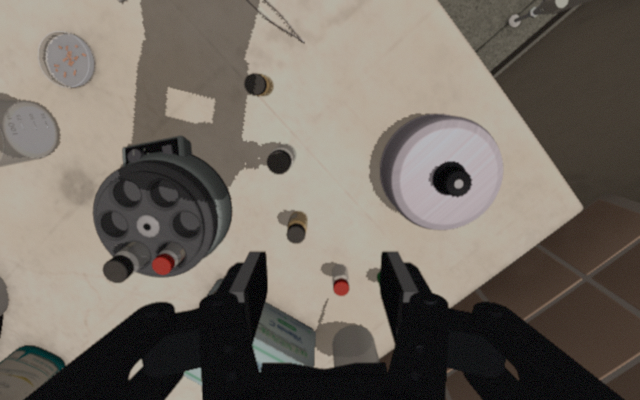

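```bash
cat > meas.py <<'E'
from rotor import *
fn=sys.argv[1]; d=np.load(fn+'.npz'); W=d['W']
m=(W[...,2]>0.03)&(W[...,2]<0.2)&(W[...,0]>0.2)&(W[...,0]<0.85)
m[235:,:]&=(W[235:,:,2]<0.06)
k,l,st,ce=cv2.connectedComponentsWithStats(m.astype(np.uint8))
for i in range(1,k):
    if st[i,4]>60:
        P=W[l==i]; zt=np.percentile(P[:,2],97); T=P[P[:,2]>zt-0.006]
        print(ce[i].round(),st[i,4],'ztop',zt.round(3),'topmid',((T[:,:2].max(0)+T[:,:2].min(0))/2).round(4),'span',np.ptp(T[:,:2],axis=0).round(3))
m=(abs(W[...,2]-0.077)<0.003)&(np.hypot(W[...,0]-.506,W[...,1]+.401)<.065); P=W[m]
print(np.median(P[:,2]),cv2.minEnclosingCircle(P[:,:2].astype(np.float32)))
# vials caps in rotor
m=(W[...,2]>0.085)&(np.hypot(W[...,0]-.506,W[...,1]+.401)<.085)
k,l,st,ce=cv2.connectedComponentsWithStats(m.astype(np.uint8))
for i in range(1,k):
    if st[i,4]>20:
        P=W[l==i]; zt=np.percentile(P[:,2],95); T=P[P[:,2]>zt-0.004]
        print('rot',ce[i].round(),'ztop',zt.round(3),'mid',((T[:,:2].max(0)+T[:,:2].min(0))/2).round(4),'span',np.ptp(T[:,:2],axis=0).round(3))
b=bird(d,0.077,.506,-.401,.08,560); cv2.imwrite('pics/bird_'+fn+'.png',b)
E
python3 meas.py w1
```

```text
[257.  84.] 468 ztop 0.057 topmid [ 0.3846 -0.2534] span [0.021 0.022]
[ 19. 133.] 2257 ztop 0.081 topmid [ 0.382  -0.5237] span [0.045 0.027]
[443. 172.] 10719 ztop 0.087 topmid [ 0.5234 -0.0707] span [0.029 0.03 ]
[161. 198.] 9540 ztop 0.084 topmid [ 0.4829 -0.398 ] span [0.08  0.116]
[280. 160.] 600 ztop 0.065 topmid [ 0.4677 -0.2474] span [0.025 0.025]
[576. 245.] 3593 ztop 0.078 topmid [0.6167 0.1208] span [0.016 0.026]
[296. 231.] 422 ztop 0.057 topmid [ 0.5547 -0.25  ] span [0.022 0.022]
[341. 284.] 309 ztop 0.051 topmid [ 0.6379 -0.2125] span [0.019 0.02 ]
[287. 335.] 916 ztop 0.059 topmid [ 0.6928 -0.2952] span [0.063 0.059]
[354. 348.] 646 ztop 0.059 topmid [ 0.7379 -0.214 ] span [0.028 0.059]
[ 25. 370.] 958 ztop 0.059 topmid [ 0.6818 -0.6781] span [0.04  0.042]
0.07782845222850915 ((0.5055012702941895, -0.40061432123184204), 0.0646987035870552)
rot [124. 264.] ztop 0.122 mid [ 0.5303 -0.4251] span [0.025 0.027]
rot [166. 261.] ztop 0.108 mid [ 0.5395 -0.3847] span [0.02 0.02]
```

View pics/bird_w1.png

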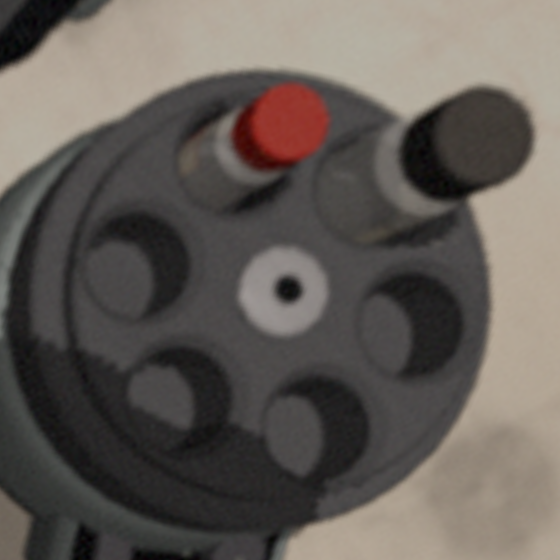

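```bash
python3 go.py 0.555 -0.25 0.028 78
```

```text
t 1.87 pos [ 0.4906 -0.2095  0.2793] shift mm [251.2 -25.6  71.7] turn [-0.21 -0.04  0.07] F [ 0.  -5.3 -2. ] g 0.6 q6 -1.83
```

```bash
python3 -m pendant '{"translation":[[0.03,-0.01,0.025],[0.05,-0.02,0.05],[0.08,-0.026,0.072],[0.11,-0.026,0.072],[0.14,-0.026,0.072],[0.17,-0.026,0.072],[0.2,-0.026,0.072],[0.2,-0.026,0.072],[0.2,-0.026,0.072],[0.2,-0.026,0.072]],"turn":[[0,0,0],[0,0,0],[0,0,0],[0,0,0],[0,0,0],[0,0,0],[0,0,0],[0,0,0],[0,0,0],[0,0,0]]}' 0.6 30; python3 - <<'E'
from h import *
c=cam('wrist','w2.png'); np.savez('w2.npz',**c,W=pts(c))
E
python3 go.py 0.555 -0.25 0.028 78
```

```text
time_s: 2.7
eef_pos: [0.5555, -0.2426, 0.0822]
tool_rot: [0.164, 1.563, -0.165]
ft_force: [0.2, -0.4, 0.7]
grip_width: 0.599
t 2.75 pos [ 0.5557 -0.2427  0.0826] shift mm [54.7 -7.3  0.7] turn [-0.01  0.17  0.05] F [ 0.2  0.5 -0.3] g 0.598 q6 -1.83
```

View pics/w2.png

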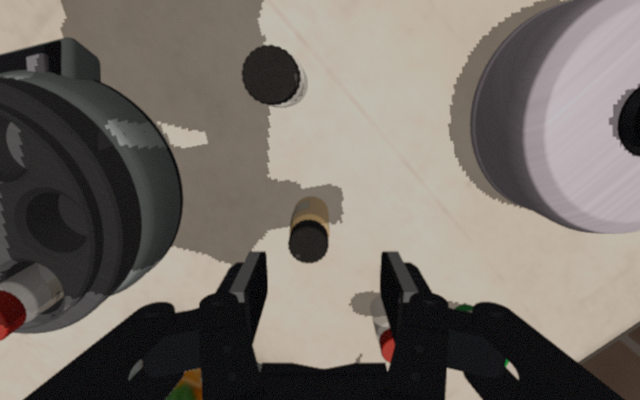

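```bash
python3 -m pendant '{"translation":[[0,-0.007,0.001],[0.01,-0.007,0.001],[0.03,-0.007,0.001],[0.045,-0.007,0.001],[0.055,-0.007,0.001],[0.055,-0.007,0.001],[0.055,-0.007,0.001],[0.055,-0.007,0.001],[0.055,-0.007,0.001],[0.055,-0.007,0.001]],"turn":[[0,0,0],[0,0,0],[0,0,0],[0,0,0],[0,0,0],[0,0,0],[0,0,0],[0,0,0],[0,0,0],[0,0,0]]}' 0.6 30; python3 - <<'E'
from h import *
c=cam('side'); cv2.imwrite('pics/s3.png',cv2.resize(c['image'][120:300,200:440,::-1],None,fx=3,fy=3))
c=cam('wrist','w3.png')
E
python3 go.py 0.555 -0.25 0.028 78
```

```text
time_s: 3.58
eef_pos: [0.5547, -0.2495, 0.0262]
tool_rot: [0.164, 1.563, -0.165]
ft_force: [0.9, -0.6, 0.6]
grip_width: 0.6
t 3.68 pos [ 0.5545 -0.2494  0.0258] shift mm [-2.2 -0.5  0.6] turn [-0.01  0.05  0.01] F [-0.6 -0.3  0. ] g 0.598 q6 -1.84
```

View pics/s3.png

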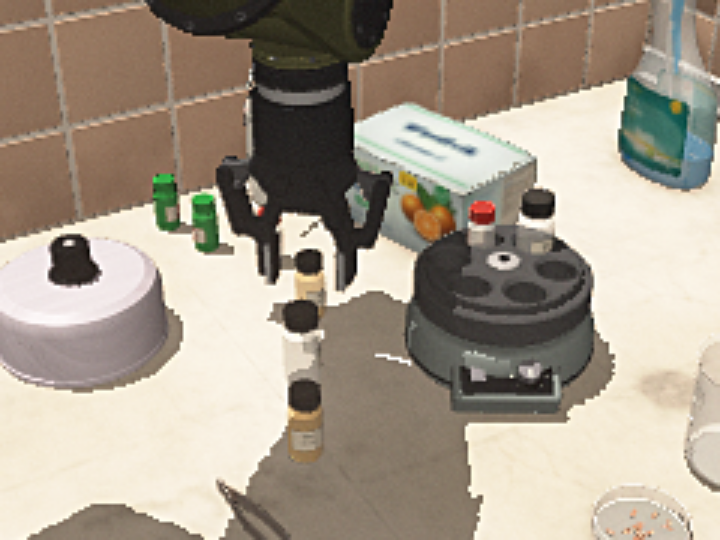

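View pics/w3.png

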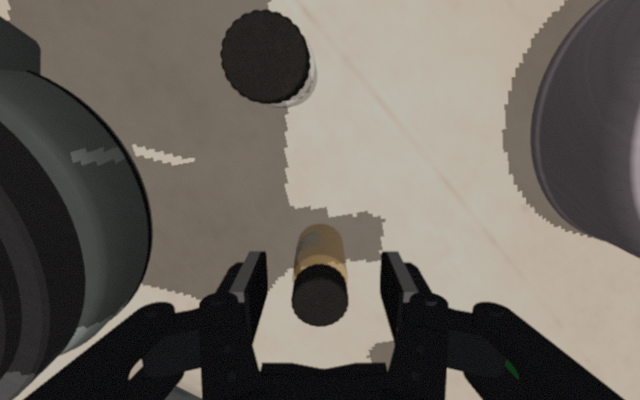

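The amber vial is centred between the pads (wrist view, cap at (320,295)). Closing now.

```bash
python3 -m pendant '{"translation":[[-0.002,0,0],[-0.002,0,0],[-0.002,0,0],[-0.002,0,0],[-0.002,0,0],[-0.002,0,0],[-0.03,0,0],[-0.07,0,0],[-0.1,0,0],[-0.13,0,0]],"turn":[[0,0,0],[0,0,0],[0,0,0],[0,0,0],[0,0,0],[0,0,0],[0,0,0],[0,0,0],[0,0,0],[0,0,0]]}' 0 40; python3 go.py 0.5105 -0.361 0.16 78
```

```text
time_s: 4.52
eef_pos: [0.5542, -0.2492, 0.1569]
tool_rot: [0.165, 1.564, -0.165]
ft_force: [-0.2, -0.0, -0.0]
grip_width: 0.257
t 4.52 pos [ 0.5542 -0.2492  0.1569] shift mm [  -3.1 -118.5  -19.4] turn [-0.01  0.01 -0.  ] F [-0.2 -0.  -0. ] g 0.257 q6 -1.84
```

```bash
python3 -m pendant '{"translation":[[0,-0.03,-0.01],[0,-0.06,-0.019],[0,-0.09,-0.019],[0,-0.118,-0.019],[0,-0.118,-0.019],[0,-0.118,-0.019],[0,-0.118,-0.019],[0,-0.118,-0.019],[0,-0.118,-0.019],[0,-0.118,-0.019]],"turn":[[0,0,0],[0,0,0],[0,0,0],[0,0,0],[0,0,0],[0,0,0],[0,0,0],[0,0,0],[0,0,0],[0,0,0]]}'; python3 - <<'E'
from h import *
c=cam('wrist','w4.png'); np.savez('w4.npz',**c,W=pts(c))
E
python3 go.py 0.5105 -0.361 0.16 78; python3 meas.py w4
```

```text
time_s: 5.35
eef_pos: [0.5115, -0.36, 0.1553]
tool_rot: [0.164, 1.565, -0.164]
ft_force: [0.7, 0.9, 0.6]
grip_width: 0.259
t 5.4 pos [ 0.5115 -0.3602  0.1554] shift mm [-4.6 -1.  -0.8] turn [0.04 0.01 0.  ] F [-0.8 -0.6 -1.1] g 0.259 q6 -2.03
[433.   6.] 394 ztop 0.056 topmid [ 0.3932 -0.2551] span [0.005 0.015]
[44. 70.] 6245 ztop 0.084 topmid [ 0.3763 -0.5289] span [0.063 0.038]
[622. 148.] 4387 ztop 0.058 topmid [ 0.5255 -0.1268] span [0.08  0.017]
[267. 174.] 21951 ztop 0.085 topmid [ 0.4856 -0.3988] span [0.085 0.117]
[463. 113.] 1778 ztop 0.065 topmid [ 0.4672 -0.2478] span [0.025 0.026]
[516. 301.] 805 ztop 0.051 topmid [ 0.6378 -0.2129] span [0.021 0.021]
[582. 309.] 823 ztop 0.051 topmid [ 0.6589 -0.154 ] span [0.02  0.021]
[317. 336.] 900 ztop 0.059 topmid [ 0.6283 -0.3876] span [0.037 0.058]
[622. 335.] 781 ztop 0.051 topmid [ 0.6968 -0.1158] span [0.021 0.019]
[622. 382.] 1202 ztop 0.058 topmid [ 0.7534 -0.1159] span [0.013 0.024]
0.07781570627937225 ((0.5057865381240845, -0.4009217619895935), 0.06505002826452255)
rot [262. 216.] ztop 0.086 mid [ 0.5012 -0.3985] span [0.02 0.02]
rot [293. 336.] ztop 0.242 mid [ 0.4965 -0.3762] span [0.021 0.086]
```

View pics/w4.png

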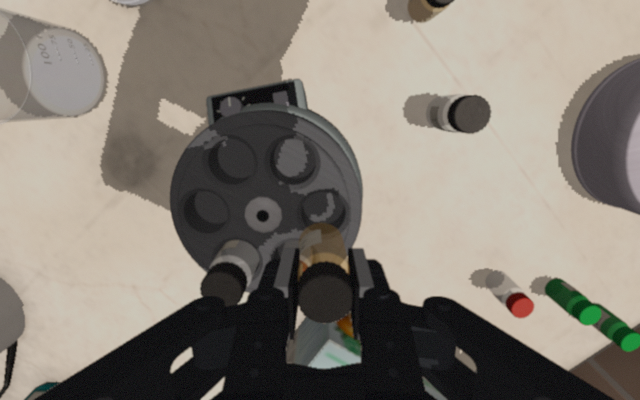

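View pics/bird_w4.png

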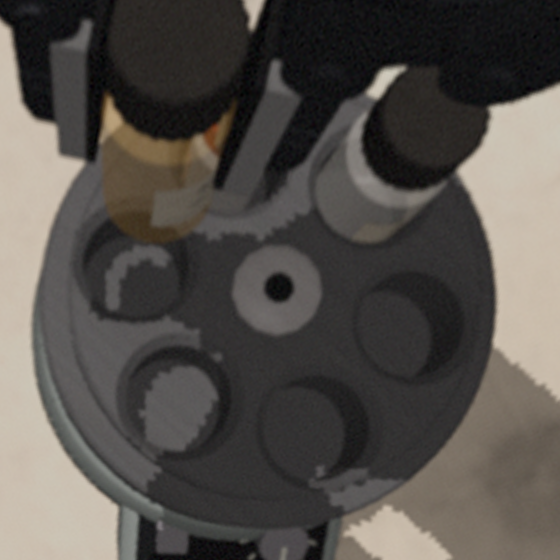

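```bash
cat > held.py <<'E'
from rotor import *
# cap top of held vial in tool frame: restrict to points near tool axis and above TCP
fn=sys.argv[1]; zt0=float(sys.argv[2])
d=np.load(fn+'.npz'); W=d['W']; im=d['image']
s=ctrl.sense(); T=Ro.from_rotvec(s['tool_rot']).inv().apply((W.reshape(-1,3)-s['eef_pos'])).reshape(W.shape)
m=(abs(T[...,1])<.02)&(abs(T[...,2])<.03)&(T[...,0]<-zt0+.006)&(T[...,0]>-zt0-.008)
P=T[m]; ys,xs=np.nonzero(m)
print(len(P),'px',xs.min(),xs.max(),ys.min(),ys.max(),'tool x med',np.median(P[:,0]),'y',P[:,1].min(),P[:,1].max(),'z',np.percentile(P[:,2],[2,98]), 'mid y,z',((P[:,1:].min(0)+P[:,1:].max(0))/2).round(4))
E
python3 held.py w4 .028
python3 - <<'E'
import cv2
i=cv2.imread('pics/w4.png'); cv2.imwrite('pics/w4c.png',cv2.resize(i[200:340,240:410],None,fx=4,fy=4))
E
```

```text
3470 px 269 376 267 335 tool x med -0.027880911158213936 y -0.019923341012066654 0.019985796570573165 z [-0.01173128  0.00903673] mid y,z [ 0.     -0.0008]
```

View pics/w4c.png

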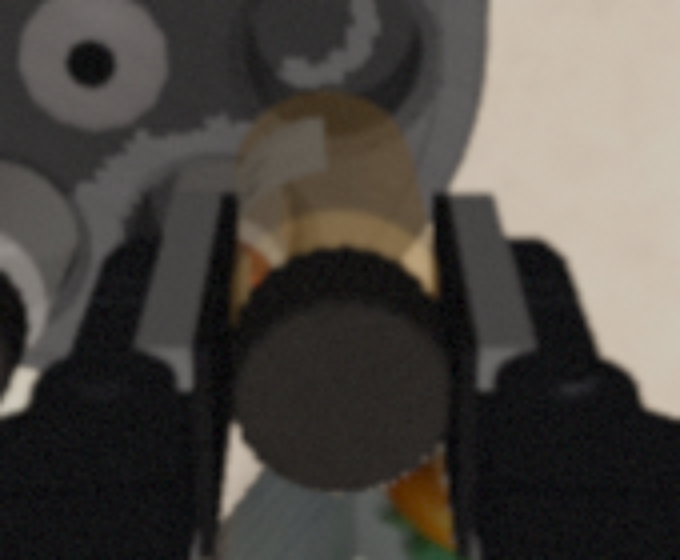

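```bash
python3 -m pendant '{"translation":[[0.01,0,0],[0.02,0,0],[0.03,0,0],[0.04,0,0],[0.046,0,0],[0.046,0,0],[0.046,0,0],[0.046,0,0],[0.046,0,0],[0.046,0,0]],"turn":[[0,0,0],[0,0,0],[0,0,0],[0,0,0],[0,0,0],[0,0,0],[0,0,0],[0,0,0],[0,0,0],[0,0,0]]}'; python3 - <<'E'
from h import *
c=cam('side'); a=cv2.resize(c['image'][150:270,310:420,::-1],None,fx=4,fy=4)
c=cam('scene'); b=cv2.resize(c['image'][130:230,310:400,::-1],None,fx=4,fy=4); b=cv2.copyMakeBorder(b,0,a.shape[0]-b.shape[0],0,0,0)
cv2.imwrite('pics/s5.png',np.hstack([a,b])[:,:800]); c=cam('wrist','w5.png');np.savez('w5.npz',**c,W=pts(c))
E
python3 go.py 0.511 -0.36 0.082 78
```

```text
time_s: 6.23
eef_pos: [0.5113, -0.3609, 0.1098]
tool_rot: [0.164, 1.564, -0.165]
ft_force: [0.8, 0.0, -0.6]
grip_width: 0.256
t 6.38 pos [ 0.5112 -0.3608  0.1096] shift mm [27.6  0.7 -0.4] turn [-0.01  0.02  0.01] F [-0.  -0.1  0.1] g 0.257 q6 -2.03
```

View pics/s5.png

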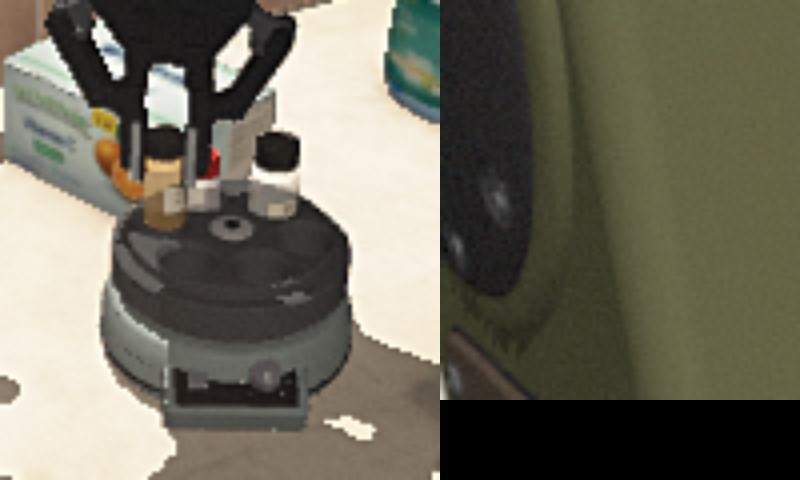

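View pics/w5.png

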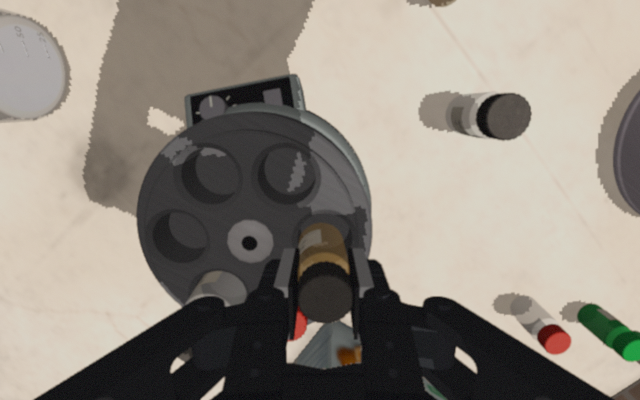

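```bash
python3 -m pendant '{"translation":[[0.005,0,0],[0.008,0,0],[0.012,0,0],[0.015,0,0],[0.018,0,0],[0.021,0,0],[0.024,0,0],[0.026,0,0],[0.026,0,0],[0.026,0,0]],"turn":[[0,0,0],[0,0,0],[0,0,0],[0,0,0],[0,0,0],[0,0,0],[0,0,0],[0,0,0],[0,0,0],[0,0,0]]}'; python3 - <<'E'
from h import *
c=cam('side'); a=cv2.resize(c['image'][150:270,310:420,::-1],None,fx=4,fy=4)
cv2.imwrite('pics/s6.png',a);c=cam('wrist','w6.png');np.savez('w6.npz',**c,W=pts(c))
E
python3 go.py 0.511 -0.36 0.082 78; python3 held.py w6 .028
```

```text
time_s: 7.22
eef_pos: [0.512, -0.3616, 0.0854]
tool_rot: [0.163, 1.561, -0.166]
ft_force: [-2.0, -0.8, 14.4]
grip_width: 0.256
t 7.32 pos [ 0.512  -0.3615  0.0853] shift mm [ 3.3  1.3 -1.3] turn [-0.02  0.19  0.1 ] F [-1.7 -0.2 14.7] g 0.26 q6 -2.03
3659 px 270 376 266 355 tool x med -0.028226365420012917 y -0.0199377361541405 0.019985119183331197 z [-0.01172594  0.02661896] mid y,z [0.     0.0089]
```

View pics/s6.png

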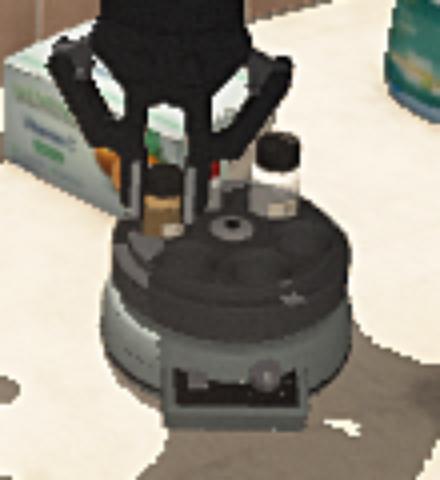

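View pics/w6.png

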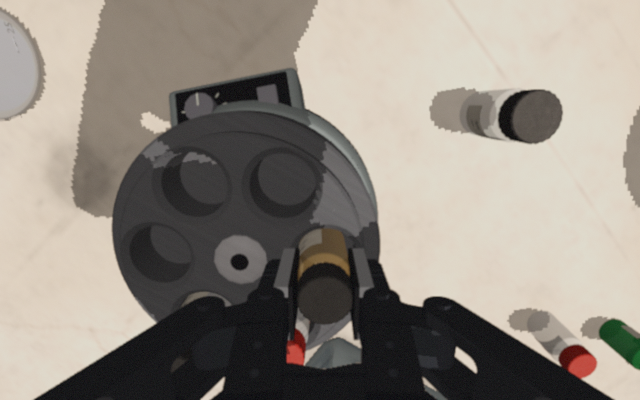

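```bash
python3 - <<'E'
import cv2
i=cv2.imread('pics/w6.png'); cv2.imwrite('pics/w6c.png',cv2.resize(i[190:350,210:390],None,fx=4,fy=3.7))
E
python3 meas.py w6 | tail -3
```

```text
rot [241. 259.] ztop 0.086 mid [ 0.5011 -0.3984] span [0.019 0.02 ]
rot [299. 343.] ztop 0.172 mid [ 0.4968 -0.3774] span [0.022 0.086]
rot [234. 275.] ztop 0.086 mid [ 0.5074 -0.4027] span [0.003 0.003]
```

View pics/w6c.png

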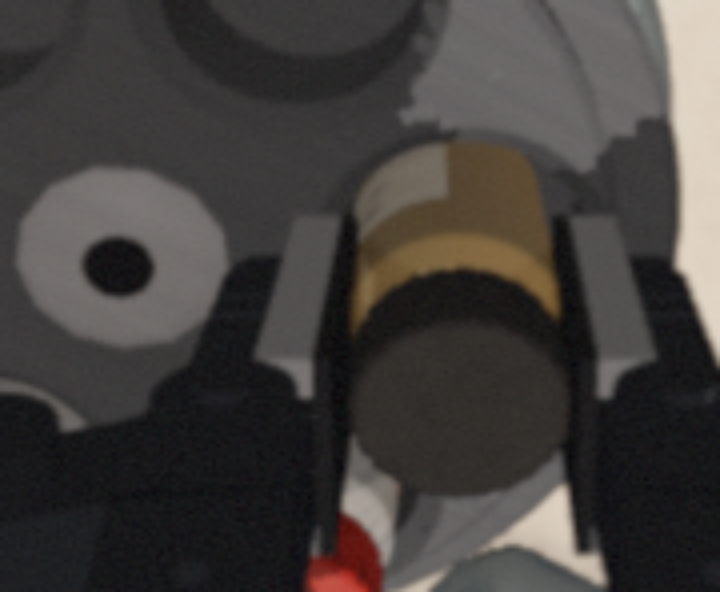

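View pics/bird_w6.png

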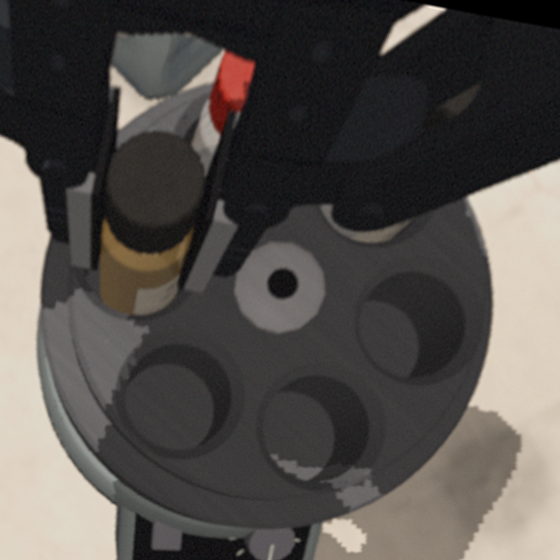

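```bash
python3 -m pendant '{"translation":[[0,0,0],[0,0,0],[0,0,0],[0,0,0],[0,0,0],[0,0,0],[-0.03,0,0],[-0.06,0,0],[-0.09,0,0],[-0.09,0,0]],"turn":[[0,0,0],[0,0,0],[0,0,0],[0,0,0],[0,0,0],[0,0,0],[0,0,0],[0,0,0],[0,0,0],[0,0,0]]}' 0.46; python3 - <<'E'
from h import *
c=cam('side'); a=cv2.resize(c['image'][150:270,310:420,::-1],None,fx=4,fy=4)
cv2.imwrite('pics/s7.png',a);c=cam('wrist','w7.png');np.savez('w7.npz',**c,W=pts(c))
E
python3 go.py 0.511 -0.36 0.082 78; python3 meas.py w7
```

```text
time_s: 8.15
eef_pos: [0.5128, -0.362, 0.1797]
tool_rot: [0.161, 1.557, -0.168]
ft_force: [0.3, 0.2, 0.8]
grip_width: 0.46
t 8.25 pos [ 0.5114 -0.361   0.1743] shift mm [92.3  0.9 -0.8] turn [-0.01  0.11  0.05] F [-0.1  0.2 -0.3] g 0.462 q6 -2.03
[47. 68.] 7898 ztop 0.085 topmid [ 0.3714 -0.5403] span [0.074 0.06 ]
[428.   7.] 540 ztop 0.057 topmid [ 0.3911 -0.2551] span [0.009 0.019]
[615. 140.] 6486 ztop 0.06 topmid [ 0.5244 -0.1197] span [0.103 0.031]
[274. 173.] 20646 ztop 0.113 topmid [ 0.5112 -0.3617] span [0.021 0.022]
[455. 110.] 1490 ztop 0.065 topmid [ 0.4673 -0.248 ] span [0.025 0.025]
[506. 287.] 672 ztop 0.051 topmid [ 0.6376 -0.2131] span [0.02  0.021]
[568. 294.] 708 ztop 0.051 topmid [ 0.6589 -0.1543] span [0.02  0.021]
[  9. 318.] 1111 ztop 0.055 topmid [ 0.582  -0.6991] span [0.042 0.024]
[326. 320.] 1676 ztop 0.059 topmid [ 0.6363 -0.3874] span [0.053 0.091]
[607. 320.] 703 ztop 0.051 topmid [ 0.6977 -0.115 ] span [0.021 0.021]
[615. 362.] 1746 ztop 0.059 topmid [ 0.7505 -0.1102] span [0.025 0.041]
[494. 366.] 107 ztop 0.05 topmid [ 0.7276 -0.2288] span [0.004 0.004]
[ 37. 389.] 137 ztop 0.053 topmid [ 0.6617 -0.7106] span [0.003 0.013]
0.07727817793167446 ((0.5054139494895935, -0.40057647228240967), 0.06493999063968658)
rot [270. 204.] ztop 0.086 mid [ 0.5016 -0.3979] span [0.021 0.02 ]
rot [322. 214.] ztop 0.115 mid [ 0.5117 -0.3618] span [0.022 0.022]
rot [276. 343.] ztop 0.264 mid [ 0.4947 -0.3781] span [0.019 0.088]
rot [298. 256.] ztop 0.109 mid [ 0.5399 -0.3857] span [0.02 0.02]
```

View pics/s7.png

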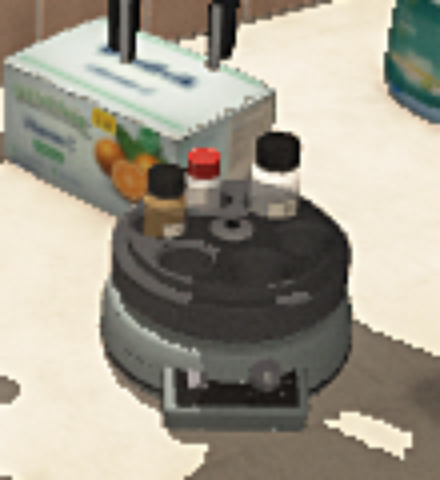

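View pics/w7.png

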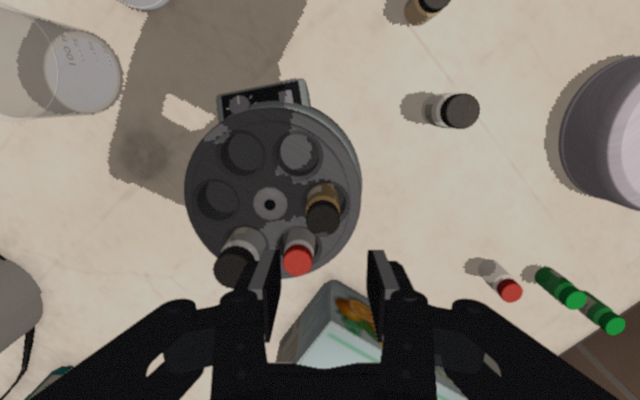

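```bash
python3 - <<'E'
from h import *
for f in ['w1','w4','w7','scene0','side0']:
    W=np.load(f+'.npz')['W']; r=np.hypot(W[...,0]-.502,W[...,1]+.399)
    P=W[(r<.024)&(r>.015)&(W[...,2]<.1)]; B=W[(abs(W[...,0]-.45)<.03)&(abs(W[...,1]+.3)<.02)]
    S=W[(r<.009)&(W[...,2]<.1)]
    L=W[(r<.066)&(r>.061)&(W[...,2]<.09)&(W[...,2]>.06)]
    print(f,np.median(P[:,2]).round(4),'screw',np.median(S[:,2]).round(4),'bench',np.median(B[:,2]).round(4),'ledge',np.median(L[:,2]).round(4))
E
```

```text
w1 0.0816 screw 0.0846 bench -0.0001 ledge 0.0737
w4 0.0819 screw 0.085 bench 0.0 ledge 0.0739
w7 0.0819 screw 0.0851 bench 0.0 ledge 0.0739
scene0 0.0835 screw 0.0867 bench 0.0017 ledge 0.0746
side0 0.0817 screw 0.0849 bench -0.0001 ledge 0.0733
```

```bash
sed -i 's/bird(d,0.077,.506,-.401,.08,560)/bird(d,0.0818,.502,-.399,.07,560)/' meas.py; python3 - <<'E'
from rotor import *
o=[]
for f in ['w7','w1']:
    b=bird(np.load(f+'.npz'),.0818,.502,-.399,.07,400)
    # overlay model
    for cx,cy,a0 in [(.501,-.3985,77.5)]:
        f2=lambda x,y:(int(round((-.399+.07-y)/.14*399)),int(round((.502+.07-x)/.14*399)))
        for k in range(6):
            a=np.radians(a0+60*k); cv2.circle(b,f2(cx+.04*np.cos(a),cy+.04*np.sin(a)),int(.018/.14*399),(0,255,0),1)
        cv2.circle(b,f2(cx,cy),int(.0585/.14*399),(0,255,255),1); cv2.circle(b,f2(cx,cy),2,(0,255,255),-1)
    o.append(b)
cv2.imwrite('pics/mod.png',np.hstack(o))
E
```

```text
(no output)
```

View pics/mod.png

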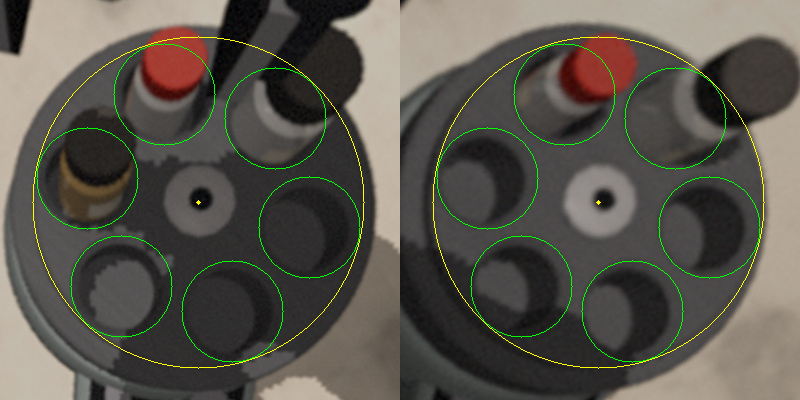

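Amber vial 1 is seated. The loaded vials' heights read the same +5 mm offset, and the rotor top measures 0.082, so the floor is at about 0.058. Next is the amber vial at (0.385,-0.2535).

```bash
python3 go.py 0.384 -0.2535 0.1 78
```

```text
t 8.25 pos [ 0.5114 -0.361   0.1743] shift mm [  73.9   78.7 -147.2] turn [-0.01  0.11  0.05] F [-0.1  0.2 -0.3] g 0.462 q6 -2.03
```

```bash
python3 -m pendant '{"translation":[[0,0.02,-0.036],[0,0.04,-0.072],[0.02,0.06,-0.11],[0.05,0.078,-0.147],[0.074,0.078,-0.147],[0.074,0.078,-0.147],[0.074,0.078,-0.147],[0.074,0.078,-0.147],[0.074,0.078,-0.147],[0.074,0.078,-0.147]],"turn":[[0,0,0],[0,0,0],[0,0,0],[0,0,0],[0,0,0],[0,0,0],[0,0,0],[0,0,0],[0,0,0],[0,0,0]]}' 0.55; python3 - <<'E'
from h import *
c=cam('wrist','w8.png');np.savez('w8.npz',**c,W=pts(c))
E
python3 go.py 0.384 -0.2535 0.028 78; python3 meas.py w8 2>/dev/null| grep "ztop 0.05"
```

```text
time_s: 9.08
eef_pos: [0.3846, -0.2547, 0.1002]
tool_rot: [0.164, 1.563, -0.165]
ft_force: [-0.4, -0.9, -0.1]
grip_width: 0.551
t 9.13 pos [ 0.3844 -0.2545  0.1   ] shift mm [72.   1.  -0.7] turn [-0.02  0.07  0.04] F [ 0.1  0.7 -0.5] g 0.551 q6 -2.03
[325. 224.] 1516 ztop 0.057 topmid [ 0.3844 -0.2537] span [0.022 0.022]
[356. 323.] 1107 ztop 0.059 topmid [ 0.4606 -0.248 ] span [0.013 0.025]
```

View pics/w8.png

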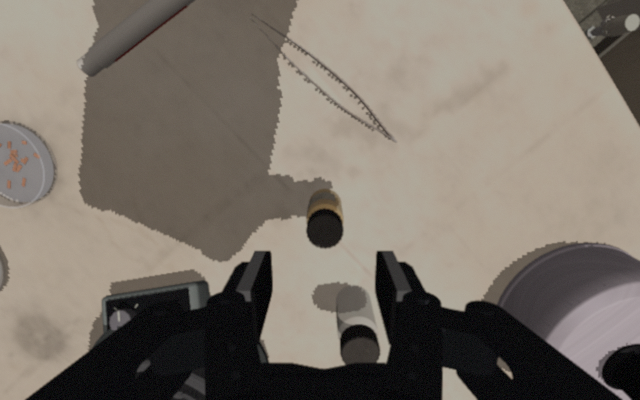

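Amber at (325,224) sits between the fingers, measured at (0.3844,-0.2537). Descending straight onto it.

```bash
python3 -m pendant '{"translation":[[0.02,0.001,0],[0.04,0.001,0],[0.055,0.001,0],[0.065,0.001,0],[0.072,0.001,0],[0.072,0.001,0],[0.072,0.001,0],[0.072,0.001,0],[0.072,0.001,0],[0.072,0.001,0]],"turn":[[0,0,0],[0,0,0],[0,0,0],[0,0,0],[0,0,0],[0,0,0],[0,0,0],[0,0,0],[0,0,0],[0,0,0]]}';  python3 go.py 0.4923 -0.4376 0.185 78;python3 -m pendant '{"translation":[[0,0,0],[0,0,0],[0,0,0],[0,0,0],[0,0,0],[0,0,0],[-0.04,0,0],[-0.08,0,0],[-0.12,0,0],[-0.157,0,0]],"turn":[[0,0,0],[0,0,0],[0,0,0],[0,0,0],[0,0,0],[0,0,0],[0,0,0],[0,0,0],[0,0,0],[0,0,0]]}' 0 40; python3 go.py 0.4923 -0.4376 0.185 78
```

```text
time_s: 9.97
eef_pos: [0.3841, -0.2531, 0.0279]
tool_rot: [0.164, 1.564, -0.165]
ft_force: [-0.3, -0.3, 0.8]
grip_width: 0.551
t 9.97 pos [ 0.3841 -0.2531  0.0279] shift mm [-156.9 -158.   144.4] turn [-0.01  0.06  0.03] F [-0.3 -0.3  0.8] g 0.551 q6 -2.02
time_s: 10.8
eef_pos: [0.3835, -0.2527, 0.1864]
tool_rot: [0.165, 1.564, -0.165]
ft_force: [-0.7, -0.1, -0.7]
grip_width: 0.256
t 10.8 pos [ 0.3835 -0.2527  0.1864] shift mm [   1.5 -158.2  144.9] turn [-0.01  0.01  0.  ] F [-0.7 -0.1 -0.7] g 0.256 q6 -2.02
```

```bash
python3 -m pendant '{"translation":[[0,-0.03,0.027],[0,-0.06,0.054],[0,-0.09,0.082],[0,-0.12,0.11],[0,-0.14,0.128],[0,-0.158,0.145],[0,-0.158,0.145],[0,-0.158,0.145],[0,-0.158,0.145],[0,-0.158,0.145]],"turn":[[0,0,0],[0,0,0],[0,0,0],[0,0,0],[0,0,0],[0,0,0],[0,0,0],[0,0,0],[0,0,0],[0,0,0]]}'; python3 - <<'E'
from h import *
c=cam('wrist','w9.png');np.savez('w9.npz',**c,W=pts(c))
E
cat > mod.py <<'E'
from rotor import *
f=sys.argv[1]; cx,cy,a0=.501,-.3985,float(sys.argv[2]) if len(sys.argv)>2 else 77.5
b=bird(np.load(f+'.npz'),.0818,.502,-.399,.09,560)
f2=lambda x,y:(int(round((-.399+.09-y)/.18*559)),int(round((.502+.09-x)/.18*559)))
for k in range(6):
    a=np.radians(a0+60*k); cv2.circle(b,f2(cx+.04*np.cos(a),cy+.04*np.sin(a)),int(.018/.18*559),(0,255,0),1)
cv2.circle(b,f2(cx,cy),2,(0,255,255),-1)
s=ctrl.sense()['eef_pos']; cv2.drawMarker(b,f2(s[0],s[1]),(0,0,255),0,12)
cv2.imwrite('pics/mod_'+f+'.png',b)
E
python3 mod.py w9
python3 go.py 0.4923 -0.4376 0.086 78;python3 held.py w9 .028
```

```text
time_s: 11.63
eef_pos: [0.4925, -0.4369, 0.1845]
tool_rot: [0.164, 1.565, -0.164]
ft_force: [-0.5, -0.2, 0.4]
grip_width: 0.257
t 11.68 pos [ 0.4926 -0.4369  0.1847] shift mm [98.7 -0.7 -0.2] turn [0.01 0.01 0.01] F [-0.1  0.8  0.6] g 0.253 q6 -2.14
3497 px 270 375 266 337 tool x med -0.02769359483826333 y -0.019986789409250583 0.019993803843768032 z [-0.01185206  0.00974179] mid y,z [ 0.     -0.0002]
```

View pics/mod_w9.png

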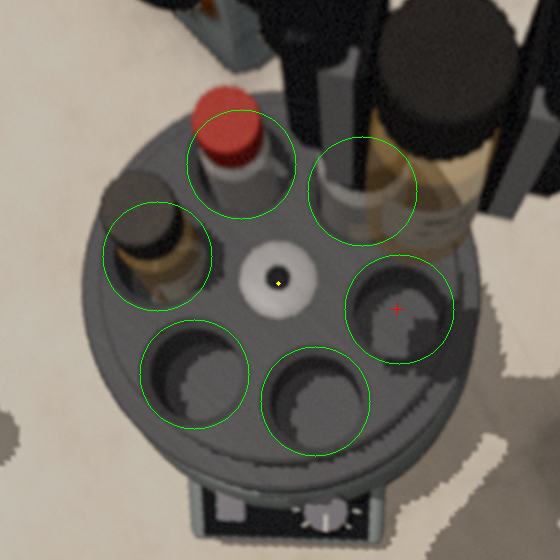

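View pics/w9.png

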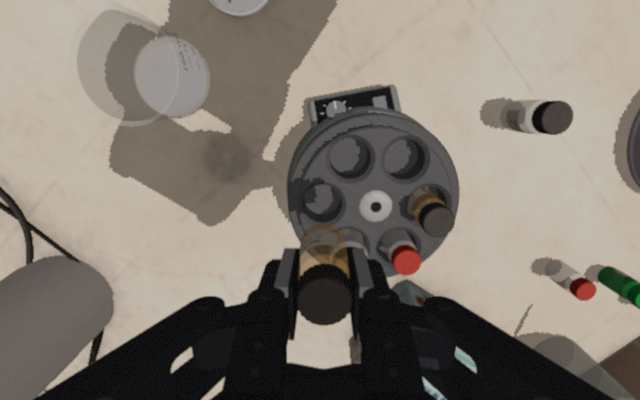

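The model circles match the pockets, and the target cross is centred in the 258° pocket. Lowering.

```bash
python3 -m pendant '{"translation":[[0.02,-0.001,0],[0.04,-0.001,0],[0.055,-0.001,0],[0.065,-0.001,0],[0.073,-0.001,0],[0.08,-0.001,0],[0.087,-0.001,0],[0.093,-0.001,0],[0.097,-0.001,0],[0.097,-0.001,0]],"turn":[[0,0,0],[0,0,0],[0,0,0],[0,0,0],[0,0,0],[0,0,0],[0,0,0],[0,0,0],[0,0,0],[0,0,0]]}'; python3 go.py 0.4923 -0.4376 0.086 78
```

```text
time_s: 12.52
eef_pos: [0.4924, -0.4384, 0.0865]
tool_rot: [0.165, 1.565, -0.164]
ft_force: [-0.7, 0.5, -0.9]
grip_width: 0.257
t 12.52 pos [ 0.4924 -0.4384  0.0865] shift mm [ 0.5  0.8 -0.2] turn [-0.02 -0.05 -0.03] F [-0.7  0.5 -0.9] g 0.257 q6 -2.14
```

```bash
python3 -m pendant '{"translation":[[0,0,0],[0,0,0],[0,0,0],[0,0,0],[0,0,0],[-0.015,0,0],[-0.04,0,0],[-0.07,0,0],[-0.1,0,0],[-0.1,0,0]],"turn":[[0,0,0],[0,0,0],[0,0,0],[0,0,0],[0,0,0],[0,0,0],[0,0,0],[0,0,0],[0,0,0],[0,0,0]]}' 0.46; python3 - <<'E'
from h import *
c=cam('wrist','w10.png');np.savez('w10.npz',**c,W=pts(c))
E
python3 meas.py w10 | tail -6; python3 mod.py w10; python3 go.py 0.638 -0.213 0.16 18
```

```text
time_s: 13.35
eef_pos: [0.4939, -0.4399, 0.1943]
tool_rot: [0.16, 1.557, -0.169]
ft_force: [0.4, -0.5, 0.8]
grip_width: 0.459
[630. 372.] 546 ztop 0.058 topmid [ 0.7746 -0.1541] span [0.008 0.012]
0.07613367198452323 ((0.5054997205734253, -0.4006345570087433), 0.06497996300458908)
rot [324. 205.] ztop 0.115 mid [ 0.4932 -0.4392] span [0.022 0.022]
rot [378. 200.] ztop 0.086 mid [ 0.5016 -0.3991] span [0.021 0.02 ]
rot [433. 208.] ztop 0.115 mid [ 0.5116 -0.362 ] span [0.022 0.022]
rot [368. 341.] ztop 0.281 mid [ 0.4831 -0.4166] span [0.026 0.085]
t 13.4 pos [ 0.4934 -0.4394  0.1911] shift mm [ 30.7 251.7  94.2] turn [5.999e+01 3.700e-01 2.000e-02] F [-0.1 -0.3 -1.7] g 0.46 q6 -2.14
```

View pics/mod_w10.png

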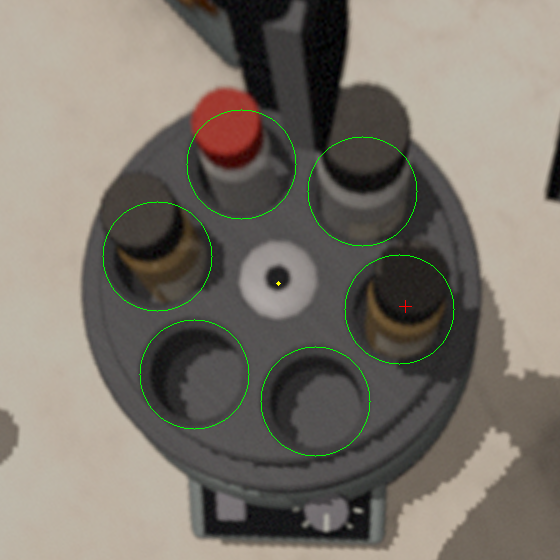

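```bash
python3 -m pendant '{"translation":[[0,0.036,0.014],[0,0.072,0.028],[0,0.108,0.042],[0,0.144,0.056],[0,0.18,0.07],[0.005,0.216,0.084],[0.015,0.252,0.094],[0.03,0.252,0.094],[0.03,0.252,0.094],[0.03,0.252,0.094]],"turn":[[7,0.4,0],[14,0.4,0],[21,0.4,0],[28,0.4,0],[35,0.4,0],[42,0.4,0],[49,0.4,0],[56,0.4,0],[60,0.4,0],[60,0.4,0]]}' 0.5; python3 - <<'E'
from h import *
c=cam('wrist','w11.png');np.savez('w11.npz',**c,W=pts(c))
E
python3 meas.py w11 | grep 0.05;  python3 go.py 0.638 -0.213 0.027 18
```

```text
time_s: 14.23
eef_pos: [0.6366, -0.2107, 0.1552]
tool_rot: [0.978, 1.351, -0.978]
ft_force: [0.2, 0.2, 0.6]
grip_width: 0.503
[232.  26.] 8329 ztop 0.06 topmid [ 0.5322 -0.1081] span [0.104 0.051]
[571. 115.] 32082 ztop 0.148 topmid [ 0.7487 -0.1076] span [0.056 0.093]
[444. 105.] 891 ztop 0.051 topmid [ 0.6973 -0.1139] span [0.02 0.02]
[377. 140.] 746 ztop 0.051 topmid [ 0.6595 -0.1537] span [0.02 0.02]
[325. 204.] 707 ztop 0.051 topmid [ 0.6381 -0.2129] span [0.02 0.02]
[119. 287.] 2576 ztop 0.059 topmid [ 0.4882 -0.3433] span [0.078 0.026]
[319. 328.] 2417 ztop 0.059 topmid [ 0.6664 -0.3201] span [0.076 0.072]
0.07757800654452837 ((0.49644267559051514, -0.38985154032707214), 0.05812467634677887)
t 14.28 pos [ 0.6367 -0.2114  0.1562] shift mm [129.2   1.3   2.8] turn [ 0.09 -0.39  0.26] F [-0.1 -0.5  0.5] g 0.501 q6 -0.69
```

View pics/w11.png

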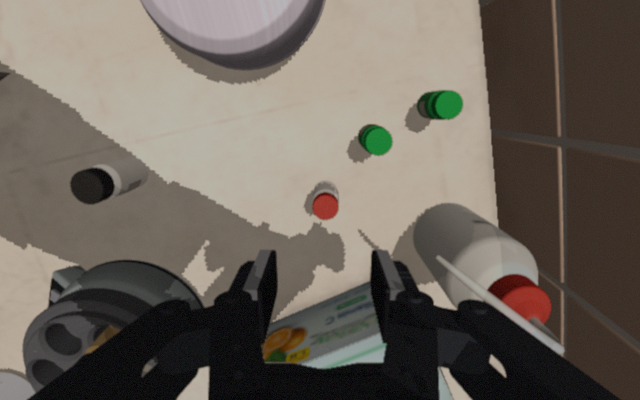

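```bash
python3 - <<'E'
from h import *
W=np.load('scene0.npz')['W']; P=W[150:215,200:245].reshape(-1,3); P=P[(P[:,2]>.1)&(P[:,2]<.2)&(P[:,0]<.8)]
r=np.hypot(P[:,0]-.638,P[:,1]+.213); i=np.argsort(r)[:5]; print(P[i],r[i])
W=np.load('w11.npz')['W']; P=W[240:360,430:570].reshape(-1,3); P=P[(P[:,2]>.1)]
R=Ro.from_rotvec(ctrl.sense()['tool_rot'])
r=np.hypot(P[:,0]-.638,P[:,1]+.213); i=np.argsort(r)[:400:50]; print(P[i],r[i])
E
```

```text
[[ 0.69411785 -0.19803892  0.14033496]
 [ 0.69508382 -0.19613413  0.14146334]
 [ 0.69570289 -0.19734221  0.14321838]
 [ 0.69647326 -0.19866932  0.14479494]
 [ 0.69743834 -0.19677211  0.14590612]] [0.05807794 0.05952327 0.05978955 0.06020374 0.0616138 ]
[[ 0.6547405  -0.18759948  0.23440867]
 [ 0.65598348 -0.18706304  0.23293163]
 [ 0.65656234 -0.18676173  0.23307111]
 [ 0.65693748 -0.18635554  0.22576888]
 [ 0.65772743 -0.18627791  0.22899812]
 [ 0.6625465  -0.18976009  0.21367693]
 [ 0.66377836 -0.19006419  0.21124846]
 [ 0.66976502 -0.19801985  0.20960028]] [0.03042089 0.03156155 0.03214043 0.03268877 0.03321508 0.03380272
 0.03450471 0.0351201 ]
```

The wash bottle's spout tip is at (0.694,-0.198,0.14), in line with the jaw axis and 58 mm from the vial. I'll turn the jaws across it (yaw 105) before descending.

```bash
python3 -m pendant '{"translation":[[-0.03,0,0],[-0.035,0,0],[-0.035,0,0],[-0.035,0,0],[-0.035,0,0],[-0.035,0,0],[-0.035,0,0],[-0.035,0,0],[-0.035,0,0],[-0.035,0,0]],"turn":[[-7,0,0],[-14,0,0],[-21,0,0],[-28,0,0],[-35,0,0],[-42,0,0],[-49,0,0],[-56,0,0],[-63,0,0],[-70,0,0]]}' 0.45;  python3 go.py 0.638 -0.213 0.12 105
```

```text
time_s: 15.12
eef_pos: [0.6369, -0.2125, 0.1925]
tool_rot: [0.024, 1.575, -0.018]
ft_force: [1.1, -0.8, -0.5]
grip_width: 0.448
t 15.12 pos [ 0.6369 -0.2125  0.1925] shift mm [72.5 -0.8  1.4] turn [-16.52  -0.23  -0.27] F [ 1.1 -0.8 -0.5] g 0.448 q6 -1.92
```

```bash
python3 -m pendant '{"translation":[[0,-0.001,0],[0,-0.001,0],[0.01,-0.001,0.001],[0.03,-0.001,0.001],[0.05,-0.001,0.001],[0.07,-0.001,0.001],[0.07,-0.001,0.001],[0.07,-0.001,0.001],[0.07,-0.001,0.001],[0.07,-0.001,0.001]],"turn":[[-6,0,0],[-12,0,0],[-16,0,0],[-16,0,0],[-16,0,0],[-16,0,0],[-16,0,0],[-16,0,0],[-16,0,0],[-16,0,0]]}' 0.45; python3 - <<'E'
from h import *
c=cam('wrist','w12.png');np.savez('w12.npz',**c,W=pts(c))
c=cam('scene'); cv2.imwrite('pics/s12.png',cv2.resize(c['image'][100:260,170:370,::-1],None,fx=3.7,fy=3.7))
E
python3 meas.py w12 | grep 0.05;  python3 go.py 0.638 -0.213 0.027 105
```

```text
time_s: 15.95
eef_pos: [0.6383, -0.213, 0.1241]
tool_rot: [-0.189, 1.564, 0.195]
ft_force: [-0.0, 0.5, 0.2]
grip_width: 0.448
[322. 211.] 920 ztop 0.051 topmid [ 0.6377 -0.2129] span [0.02 0.02]
[396. 252.] 590 ztop 0.051 topmid [ 0.6568 -0.1539] span [0.015 0.018]
[588. 327.] 3106 ztop 0.059 topmid [0.6806 0.0105] span [0.037 0.064]
[299. 325.] 1184 ztop 0.059 topmid [ 0.7343 -0.2066] span [0.02  0.041]
[488. 361.] 115 ztop 0.059 topmid [ 0.7213 -0.0598] span [0.004 0.006]
[439. 374.] 124 ztop 0.059 topmid [ 0.7405 -0.094 ] span [0.005 0.008]
t 16.05 pos [ 0.6381 -0.2128  0.1237] shift mm [96.7 -0.6  0. ] turn [-0.99 -0.12 -0.25] F [ 0.6 -0.7  0.5] g 0.454 q6 -2.19
```

View pics/w12.png

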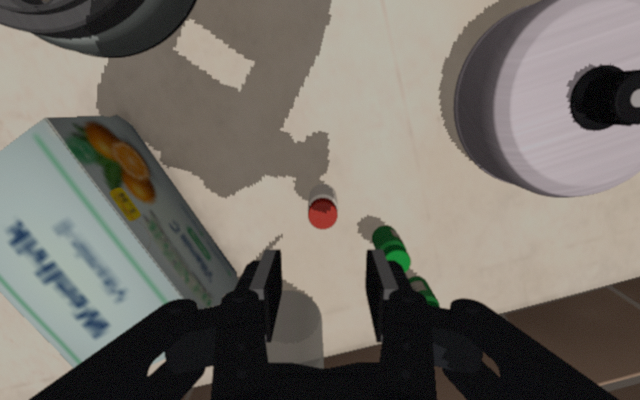

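View pics/s12.png

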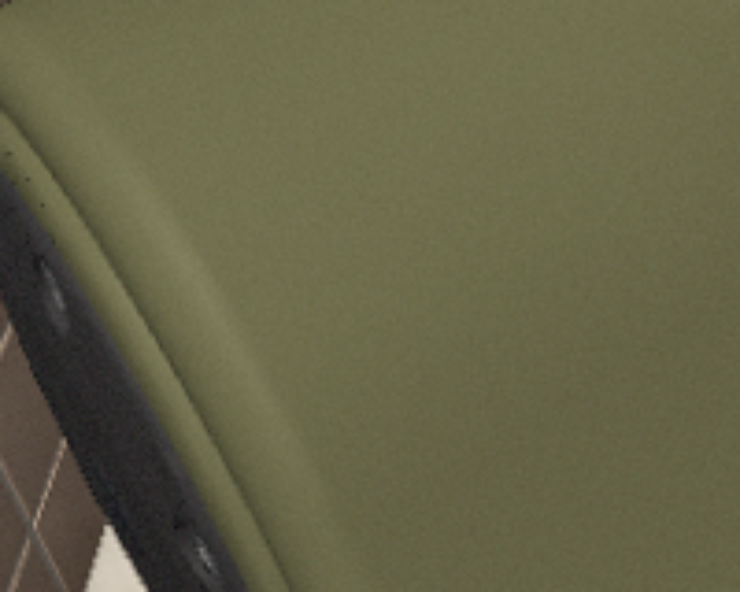

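```bash
python3 -m pendant '{"translation":[[0.02,0,0],[0.04,0,0],[0.06,0,0],[0.075,0,0],[0.085,0,0],[0.092,0,0],[0.096,0,0],[0.096,0,0],[0.096,0,0],[0.096,0,0]],"turn":[[0,0,0],[0,0,0],[0,0,0],[0,0,0],[0,0,0],[0,0,0],[0,0,0],[0,0,0],[0,0,0],[0,0,0]]}' 0.45; python3 - <<'E'
from h import *
c=cam('wrist','w13.png')
c=cam('side'); cv2.imwrite('pics/s13.png',cv2.resize(c['image'][100:240,200:400,::-1],None,fx=3.7,fy=3.7))
E
python3 go.py 0.638 -0.213 0.028 105
```

```text
time_s: 16.88
eef_pos: [0.6377, -0.2123, 0.0273]
tool_rot: [-0.188, 1.565, 0.195]
ft_force: [0.1, -0.8, -0.4]
grip_width: 0.449
t 16.98 pos [ 0.6376 -0.2123  0.0271] shift mm [-0.9 -0.8  0.2] turn [-1.01 -0.16 -0.28] F [-0.2  0.2 -0.4] g 0.455 q6 -2.19
```

View pics/w13.png

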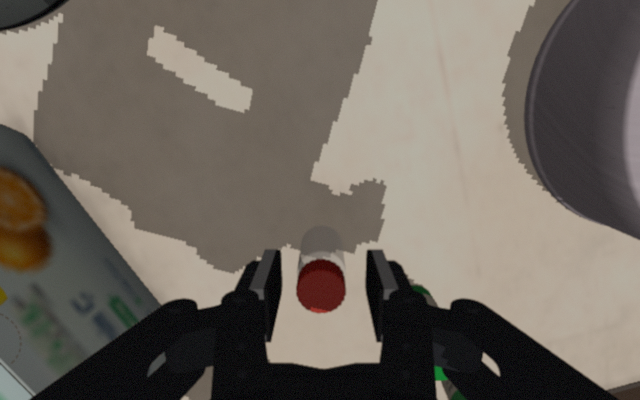

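View pics/s13.png

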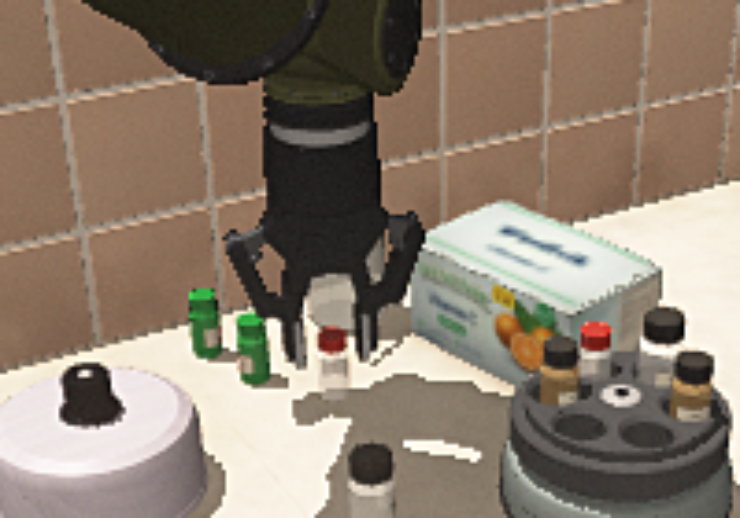

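The red-capped vial is centred between the pads, and the gripper is clear of the greens and the box. Gripping.

```bash
python3 -m pendant '{"translation":[[-0.001,0,0],[-0.001,0,0],[-0.001,0,0],[-0.001,0,0],[-0.001,0,0],[-0.001,0,0],[-0.03,0,0],[-0.07,0,0],[-0.11,0,0],[-0.15,0,0]],"turn":[[0,0,0],[0,0,0],[0,0,0],[0,0,0],[0,0,0],[0,0,0],[0,0,0],[0,0,0],[0,0,0],[0,0,0]]}' 0 40; python3 go.py 0.4629 -0.4105 0.19 17.5;  python3 go.py 0.4629 -0.4105 0.19 105
```

```text
time_s: 17.82
eef_pos: [0.6376, -0.2126, 0.1777]
tool_rot: [-0.187, 1.568, 0.196]
ft_force: [0.4, -0.2, -0.4]
grip_width: 0.227
t 17.82 pos [ 0.6376 -0.2126  0.1777] shift mm [ -12.2 -149.7 -217.4] turn [86.49 -0.47 -0.09] F [ 0.4 -0.2 -0.4] g 0.227 q6 -2.19
t 17.82 pos [ 0.6376 -0.2126  0.1777] shift mm [ -12.2 -149.7 -217.4] turn [-1.01 -0.26 -0.35] F [ 0.4 -0.2 -0.4] g 0.227 q6 -2.19
```

```bash
python3 -m pendant '{"translation":[[-0.012,-0.015,-0.022],[-0.012,-0.03,-0.044],[-0.012,-0.05,-0.072],[-0.012,-0.07,-0.1],[-0.012,-0.09,-0.13],[-0.012,-0.11,-0.16],[-0.012,-0.13,-0.19],[-0.012,-0.15,-0.217],[-0.012,-0.15,-0.217],[-0.012,-0.15,-0.217]],"turn":[[6,0,0],[13,0,0],[20,0,0],[27,0,0],[34,0,0],[41,0,0],[48,0,0],[55,0,0],[62,0,0],[69,0,0]]}';  python3 go.py 0.4629 -0.4105 0.19 17.5
```

```text
time_s: 18.65
eef_pos: [0.4623, -0.4123, 0.188]
tool_rot: [0.758, 1.442, -0.755]
ft_force: [-0.2, 0.7, -0.1]
grip_width: 0.234
t 18.65 pos [ 0.4623 -0.4123  0.188 ] shift mm [-2.   1.5 -1.1] turn [16.97 -0.38  0.15] F [-0.2  0.7 -0.1] g 0.234 q6 -1.39
```

```bash
python3 -m pendant '{"translation":[[0,0.001,-0.001],[0,0.001,-0.001],[0,0.001,-0.001],[0,0.001,-0.001],[0,0.001,-0.001],[0,0.001,-0.001],[0,0.001,-0.001],[0,0.001,-0.001],[0,0.001,-0.001],[0,0.001,-0.001]],"turn":[[6,-0.3,0],[12,-0.3,0],[17,-0.3,0],[17,-0.3,0],[17,-0.3,0],[17,-0.3,0],[17,-0.3,0],[17,-0.3,0],[17,-0.3,0],[17,-0.3,0]]}'; python3 - <<'E'
from h import *
c=cam('wrist','w14.png');np.savez('w14.npz',**c,W=pts(c))
E
python3 mod.py w14; python3 held.py w14 .022;  python3 go.py 0.4629 -0.4105 0.086 17.5
```

```text
time_s: 19.48
eef_pos: [0.464, -0.4095, 0.1883]
tool_rot: [0.973, 1.344, -0.976]
ft_force: [-0.6, -0.3, -1.3]
grip_width: 0.226
2913 px 271 377 259 321 tool x med -0.021690895122923035 y -0.01994286851278893 0.019998849792372313 z [-0.01162424  0.00875041] mid y,z [ 0.     -0.0006]
t 19.53 pos [ 0.464  -0.4095  0.1883] shift mm [102.3  -1.1   0.7] turn [ 0.51 -0.03  0.15] F [ 0.6 -0.6 -0.4] g 0.229 q6 -1.1
```

View pics/mod_w14.png

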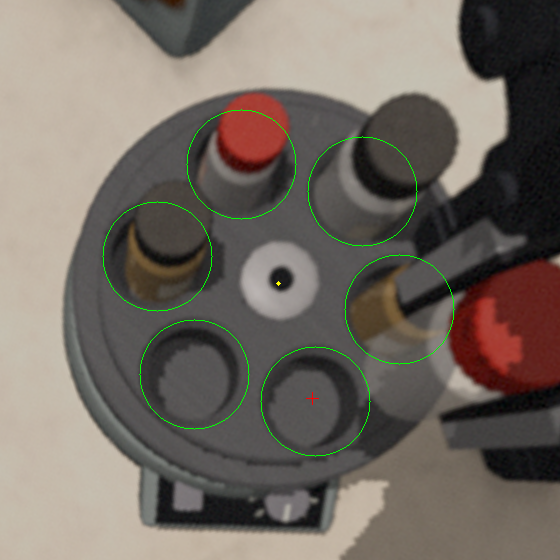

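View pics/w14.png

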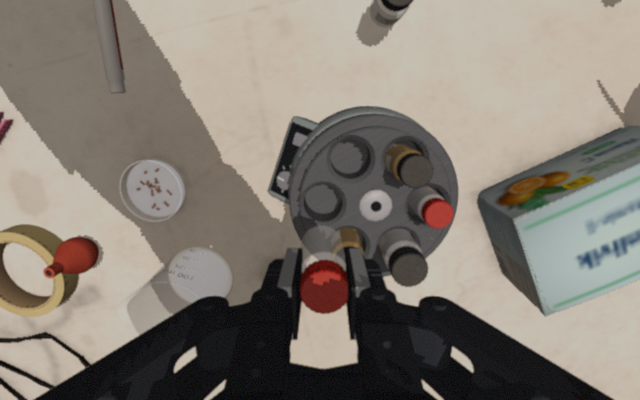

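```bash
python3 -m pendant '{"translation":[[0.02,-0.001,0.001],[0.04,-0.001,0.001],[0.055,-0.001,0.001],[0.065,-0.001,0.001],[0.073,-0.001,0.001],[0.08,-0.001,0.001],[0.087,-0.001,0.001],[0.094,-0.001,0.001],[0.1,-0.001,0.001],[0.1,-0.001,0.001]],"turn":[[0,0,0],[0,0,0],[0,0,0],[0,0,0],[0,0,0],[0,0,0],[0,0,0],[0,0,0],[0,0,0],[0,0,0]]}'; python3 go.py 0.4629 -0.4105 0.086 17.5;python3 - <<'E'
from h import *
c=cam('side'); a=cv2.resize(c['image'][150:270,310:420,::-1],None,fx=4,fy=4)
cv2.imwrite('pics/s15.png',a)
E
```

```text
time_s: 20.37
eef_pos: [0.4628, -0.4104, 0.087]
tool_rot: [0.974, 1.345, -0.977]
ft_force: [0.1, -0.0, 0.4]
grip_width: 0.226
t 20.37 pos [ 0.4628 -0.4104  0.087 ] shift mm [1.  0.1 0.1] turn [ 0.49 -0.11  0.19] F [ 0.1 -0.   0.4] g 0.226 q6 -1.1
```

View pics/s15.png

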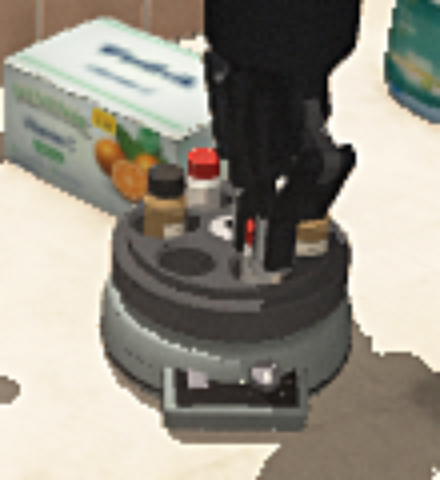

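The small vial is in its pocket with no contact force. Releasing and rising.

```bash
python3 -m pendant '{"translation":[[0,0,0],[0,0,0],[0,0,0],[0,0,0],[-0.004,0,0],[-0.015,0,0],[-0.04,0,0],[-0.07,0,0],[-0.1,0,0],[-0.1,0,0]],"turn":[[0,0,0],[0,0,0],[0,0,0],[0,0,0],[0,0,0],[0,0,0],[0,0,0],[0,0,0],[0,0,0],[0,0,0]]}' 0.42; python3 - <<'E'
from h import *
c=cam('wrist','w16.png');np.savez('w16.npz',**c,W=pts(c))
E
python3 meas.py w16 | tail -7; python3 mod.py w16; python3 go.py 0.467 -0.248 0.13 -42.5
```

```text
time_s: 21.25
eef_pos: [0.4648, -0.4121, 0.196]
tool_rot: [0.971, 1.333, -0.976]
ft_force: [0.0, -0.8, 1.3]
grip_width: 0.425
[155. 293.] 611 ztop 0.059 topmid [ 0.3405 -0.5604] span [0.016 0.03 ]
0.07672238971799941 ((0.5052739381790161, -0.4006275236606598), 0.064988873898983)
rot [408. 161.] ztop 0.115 mid [ 0.5116 -0.3618] span [0.021 0.022]
rot [320. 202.] ztop 0.109 mid [ 0.462  -0.4112] span [0.02 0.02]
rot [430. 202.] ztop 0.109 mid [ 0.5397 -0.3859] span [0.02 0.02]
rot [374. 197.] ztop 0.086 mid [ 0.5013 -0.3982] span [0.02  0.019]
rot [373. 340.] ztop 0.283 mid [ 0.4789 -0.3948] span [0.085 0.03 ]
t 21.3 pos [ 0.4643 -0.4116  0.1928] shift mm [  62.    53.1 -155.1] turn [60.49  0.27 -0.19] F [ 0.5 -0.6 -0.7] g 0.418 q6 -1.1
```

View pics/mod_w16.png

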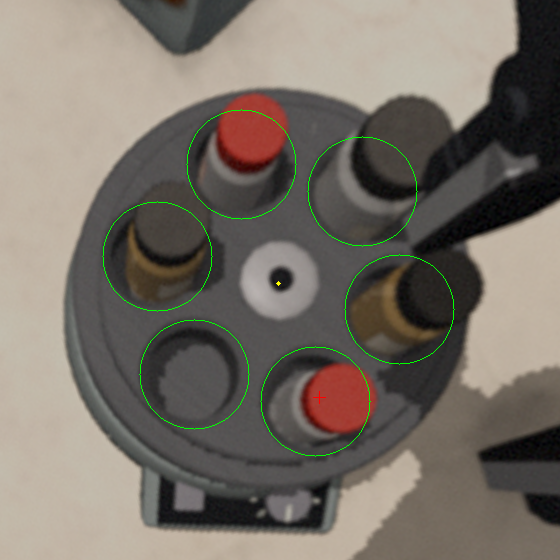

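```bash
python3 -m pendant '{"translation":[[0,0.01,-0.03],[0,0.02,-0.06],[0,0.03,-0.09],[0,0.04,-0.12],[0.01,0.053,-0.155],[0.03,0.053,-0.155],[0.05,0.053,-0.155],[0.06,0.053,-0.155],[0.06,0.053,-0.155],[0.06,0.053,-0.155]],"turn":[[7,0.2,0],[14,0.2,0],[21,0.2,0],[28,0.2,0],[35,0.2,0],[42,0.2,0],[49,0.2,0],[56,0.2,0],[60,0.2,0],[60,0.2,0]]}' 0.6; python3 - <<'E'
from h import *
c=cam('wrist','w17.png');np.savez('w17.npz',**c,W=pts(c))
E
python3 meas.py w17 | grep "ztop 0.06"; python3 go.py 0.467 -0.248 0.032 -42.5
```

```text
time_s: 22.13
eef_pos: [0.4653, -0.2466, 0.1275]
tool_rot: [1.728, 0.771, -1.731]
ft_force: [-0.3, 1.0, 0.4]
grip_width: 0.6
[204.  22.] 7354 ztop 0.06 topmid [ 0.4965 -0.0997] span [0.071 0.067]
[329. 212.] 1627 ztop 0.065 topmid [ 0.4676 -0.2481] span [0.025 0.026]
t 22.18 pos [ 0.4656 -0.2468  0.128 ] shift mm [96.   2.2  0. ] turn [ 0.57 -0.05  0.24] F [0.8 0.4 0.1] g 0.596 q6 0.17
```

View pics/w17.png

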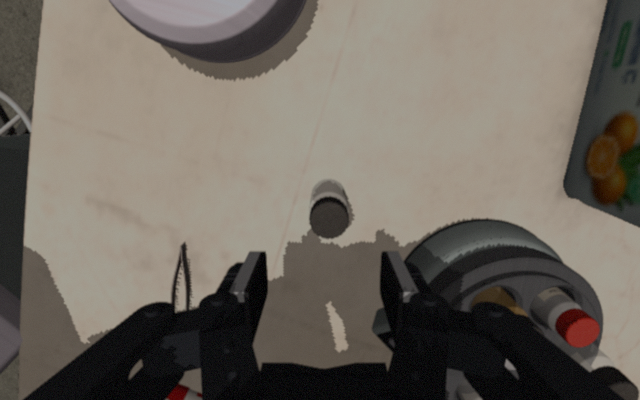

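```bash
python3 -m pendant '{"translation":[[0.02,0.0023,0],[0.04,0.0023,0],[0.06,0.0023,0],[0.075,0.0023,0],[0.085,0.0023,0],[0.094,0.0023,0],[0.094,0.0023,0],[0.094,0.0023,0],[0.094,0.0023,0],[0.094,0.0023,0]],"turn":[[0.5,0,0.2],[0.5,0,0.2],[0.5,0,0.2],[0.5,0,0.2],[0.5,0,0.2],[0.5,0,0.2],[0.5,0,0.2],[0.5,0,0.2],[0.5,0,0.2],[0.5,0,0.2]]}'; python3 go.py 0.4675 -0.248 0.034 -42.5; python3 -m pendant '{"translation":[[0,0,0],[0,0,0],[0,0,0],[0,0,0],[0,0,0],[0,0,0],[-0.04,0,0],[-0.08,0,0],[-0.12,0,0],[-0.157,0,0]],"turn":[[0,0,0],[0,0,0],[0,0,0],[0,0,0],[0,0,0],[0,0,0],[0,0,0],[0,0,0],[0,0,0],[0,0,0]]}' 0 40; python3 go.py 0.4715 -0.3715 0.19 -42.5
```

```text
time_s: 23.02
eef_pos: [0.4677, -0.2484, 0.0351]
tool_rot: [1.732, 0.761, -1.729]
ft_force: [0.2, 0.9, 0.0]
grip_width: 0.598
t 23.02 pos [ 0.4677 -0.2484  0.0351] shift mm [ 1.1 -0.4 -0.2] turn [ 0.01 -0.07 -0.08] F [0.2 0.9 0. ] g 0.598 q6 0.18
time_s: 23.85
eef_pos: [0.4669, -0.2482, 0.1936]
tool_rot: [1.732, 0.762, -1.73]
ft_force: [0.9, -0.2, -0.1]
grip_width: 0.297
t 23.85 pos [ 0.4669 -0.2482  0.1936] shift mm [ 3.5 86.7 87.8] turn [-0.01 -0.06 -0.03] F [ 0.9 -0.2 -0.1] g 0.297 q6 0.18
```

```bash
python3 -m pendant '{"translation":[[0,0.02,0.02],[0,0.04,0.04],[0,0.06,0.06],[0,0.08,0.08],[0,0.087,0.088],[0,0.087,0.088],[0,0.087,0.088],[0,0.087,0.088],[0,0.087,0.088],[0,0.087,0.088]],"turn":[[0,0,0],[0,0,0],[0,0,0],[0,0,0],[0,0,0],[0,0,0],[0,0,0],[0,0,0],[0,0,0],[0,0,0]]}'; python3 - <<'E'
from h import *
c=cam('wrist','w18.png');np.savez('w18.npz',**c,W=pts(c))
E
python3 mod.py w18; python3 held.py w18 .029;  python3 go.py 0.4715 -0.3715 0.093 -42.5
python3 - <<'E'
import cv2
i=cv2.imread('pics/w18.png'); cv2.imwrite('pics/w18c.png',cv2.resize(i[190:350,230:430],None,fx=3.6,fy=3.6))
E
```

```text
time_s: 24.68
eef_pos: [0.4721, -0.371, 0.1914]
tool_rot: [1.732, 0.763, -1.73]
ft_force: [0.1, 0.4, -1.3]
grip_width: 0.297
4470 px 269 378 264 340 tool x med -0.028963150206539785 y -0.01992270774347458 0.018794770257154737 z [-0.01274067  0.0101237 ] mid y,z [-0.0006 -0.0005]
t 24.73 pos [ 0.4721 -0.3712  0.1914] shift mm [98.4 -0.3  0.7] turn [ 0.04 -0.06 -0.01] F [ 0.5 -0.4  0.6] g 0.293 q6 0.01
```

View pics/mod_w18.png

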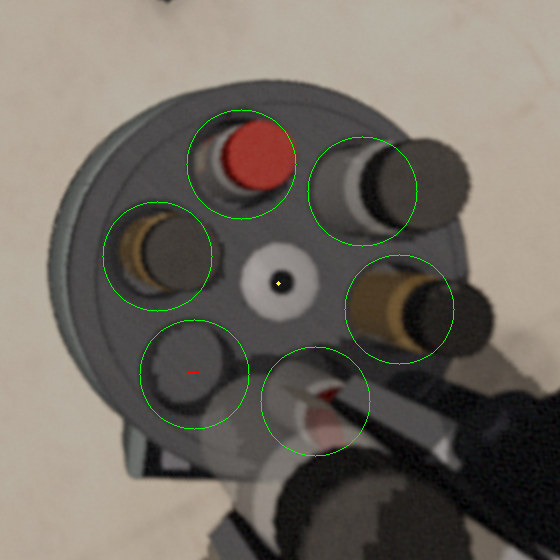

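View pics/w18c.png

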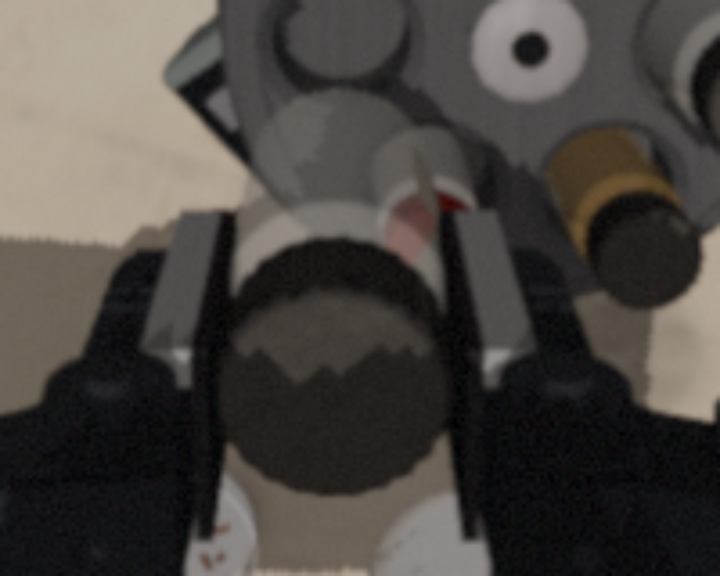

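```bash
python3 -m pendant '{"translation":[[0.02,0,0.0015],[0.04,0,0.0015],[0.055,0,0.0015],[0.065,0,0.0015],[0.072,0,0.0015],[0.078,0,0.0015],[0.084,0,0.0015],[0.09,0,0.0015],[0.096,0,0.0015],[0.097,0,0.0015]],"turn":[[0,0,0],[0,0,0],[0,0,0],[0,0,0],[0,0,0],[0,0,0],[0,0,0],[0,0,0],[0,0,0],[0,0,0]]}'; python3 go.py 0.4715 -0.3715 0.093 -42.5; python3 - <<'E'
from h import *
c=cam('side'); a=cv2.resize(c['image'][150:270,310:420,::-1],None,fx=4,fy=4)
cv2.imwrite('pics/s19.png',a)
E
```

```text
time_s: 25.57
eef_pos: [0.4709, -0.3728, 0.0934]
tool_rot: [1.732, 0.763, -1.731]
ft_force: [1.3, 0.5, 1.2]
grip_width: 0.304
t 25.57 pos [ 0.4709 -0.3728  0.0934] shift mm [ 0.4 -0.4 -1.3] turn [-0.01 -0.07  0.02] F [1.3 0.5 1.2] g 0.304 q6 0.01
```

View pics/s19.png

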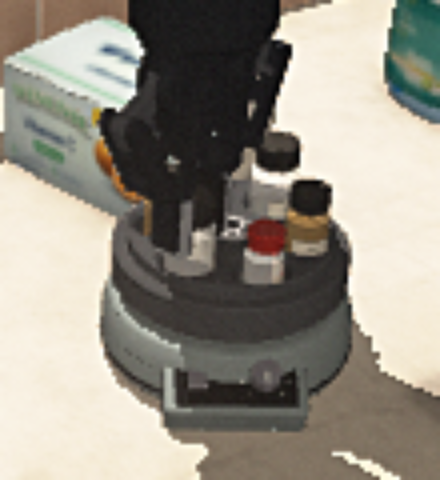

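The large vial is fully down with only about 1 N of contact. Releasing and rising.

```bash
python3 -m pendant '{"translation":[[0,0,0],[0,0,0],[0,0,0],[0,0,0],[0,0,0],[-0.015,0,0],[-0.04,0,0],[-0.07,0,0],[-0.1,0,0],[-0.1,0,0]],"turn":[[0,0,0],[0,0,0],[0,0,0],[0,0,0],[0,0,0],[0,0,0],[0,0,0],[0,0,0],[0,0,0],[0,0,0]]}' 0.5; python3 - <<'E'
from h import *
c=cam('wrist','w20.png');np.savez('w20.npz',**c,W=pts(c))
c=cam('side'); cv2.imwrite('pics/s20.png',cv2.resize(c['image'][150:270,310:420,::-1],None,fx=4,fy=4))
E
python3 meas.py w20 | grep rot; python3 mod.py w20; python3 go.py 0.5228 -0.0707 0.19 -42.5
```

```text
time_s: 26.45
eef_pos: [0.4722, -0.3743, 0.2006]
tool_rot: [1.733, 0.753, -1.725]
ft_force: [0.1, -0.2, 0.8]
grip_width: 0.503
rot [352. 157.] ztop 0.115 mid [ 0.5119 -0.3619] span [0.021 0.022]
rot [402. 154.] ztop 0.109 mid [ 0.5399 -0.3857] span [0.02 0.02]
rot [321. 205.] ztop 0.123 mid [ 0.4721 -0.372 ] span [0.025 0.025]
rot [429. 204.] ztop 0.123 mid [ 0.5307 -0.4254] span [0.026 0.026]
rot [372. 196.] ztop 0.086 mid [ 0.5017 -0.3985] span [0.019 0.021]
rot [381. 344.] ztop 0.288 mid [ 0.4952 -0.3768] span [0.062 0.066]
rot [344. 246.] ztop 0.109 mid [ 0.4609 -0.4116] span [0.02 0.02]
t 26.55 pos [ 0.471  -0.3733  0.1952] shift mm [   5.1 -166.4 -258. ] turn [-0.01 -0.06 -0.13] F [-0.8 -0.6  0. ] g 0.497 q6 0.01
```

View pics/mod_w20.png

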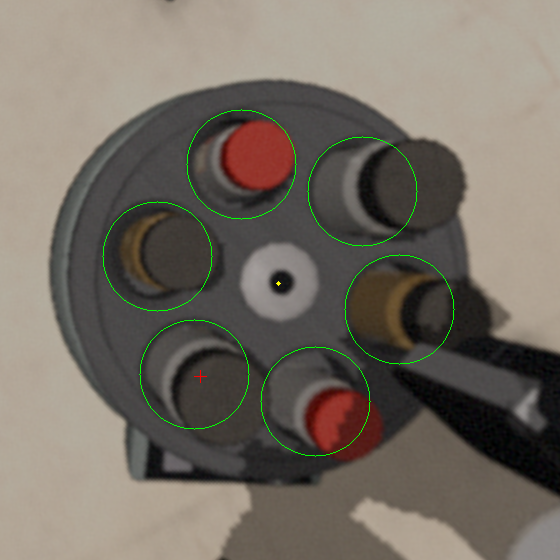

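View pics/s20.png

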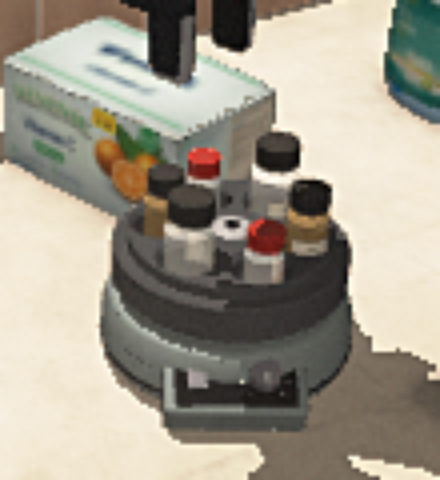

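All six vials are seated: opposite pairs read equal heights (0.115, 0.109, 0.123). The rotor axis is at (0.5015,-0.3985). Now the cover.

```bash
python3 -m pendant '{"translation":[[0,-0.02,-0.031],[0,-0.04,-0.062],[0,-0.06,-0.093],[0,-0.08,-0.124],[0,-0.1,-0.155],[0,-0.12,-0.186],[0,-0.14,-0.217],[0.01,-0.16,-0.248],[0.02,-0.166,-0.258],[0.02,-0.166,-0.258]],"turn":[[0,0,0],[0,0,0],[0,0,0],[0,0,0],[0,0,0],[0,0,0],[0,0,0],[0,0,0],[0,0,0],[0,0,0]]}' 0.65; python3 - <<'E'
from h import *
c=cam('wrist','w21.png');W=pts(c);np.savez('w21.npz',**c,W=W)
r=np.hypot(W[...,0]-.5228,W[...,1]+.0707)
K=W[(r<.03)&(W[...,2]>.078)&(W[...,2]<.1)]; print('knob',len(K),np.percentile(K[:,2],[50,95]),((K.max(0)+K.min(0))/2)[:2],np.ptp(K,axis=0))
T=W[(r<.08)&(W[...,2]>.05)&(W[...,2]<.07)]; print('cover top z',np.median(T[:,2]),cv2.minEnclosingCircle(T[:,:2].astype(np.float32)))
E
python3 go.py 0.5228 -0.0707 0.066 -42.5
```

```text
time_s: 27.38
eef_pos: [0.5219, -0.0681, 0.1715]
tool_rot: [1.728, 0.767, -1.733]
ft_force: [0.5, -0.9, -0.9]
grip_width: 0.651
knob 1294 [0.08688309 0.08808738] [ 0.52316668 -0.07060824] [0.02872484 0.02882315 0.01108892]
cover top z 0.05895018834418091 ((0.5235958695411682, -0.07010801136493683), 0.0639146938920021)
t 27.43 pos [ 0.5221 -0.0698  0.1725] shift mm [1.065e+02 1.400e+00 1.000e-01] turn [0.12 0.05 0.16] F [-0.4  0.4  0.6] g 0.652 q6 0.54
```

View pics/w21.png

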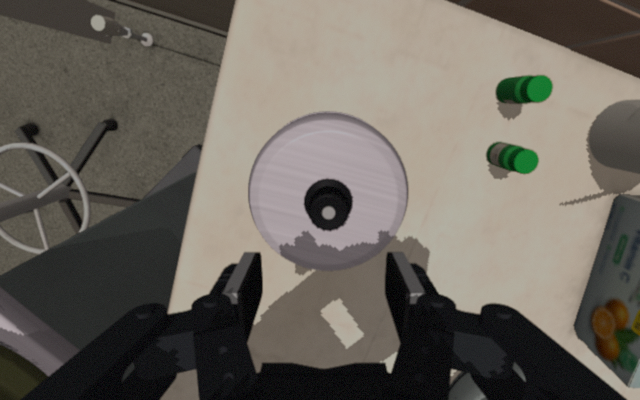

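```bash
python3 -m pendant '{"translation":[[0.02,0.001,-0.001],[0.04,0.001,-0.001],[0.06,0.001,-0.001],[0.075,0.001,-0.001],[0.09,0.001,-0.001],[0.1,0.001,-0.001],[0.107,0.001,-0.001],[0.107,0.001,-0.001],[0.107,0.001,-0.001],[0.107,0.001,-0.001]],"turn":[[0,0,0],[0,0,0],[0,0,0],[0,0,0],[0,0,0],[0,0,0],[0,0,0],[0,0,0],[0,0,0],[0,0,0]]}'; python3 - <<'E'
from h import *
c=cam('side'); cv2.imwrite('pics/s22.png',cv2.resize(c['image'][100:260,150:330,::-1],None,fx=3.7,fy=3.7))
E
python3 go.py 0.5228 -0.0707 0.066 -42.5
```

```text
time_s: 28.27
eef_pos: [0.5247, -0.0709, 0.0682]
tool_rot: [1.733, 0.761, -1.73]
ft_force: [0.3, -0.2, 0.2]
grip_width: 0.647
t 28.32 pos [ 0.5247 -0.0708  0.0682] shift mm [ 2.2 -1.5  1.2] turn [-0.02 -0.09 -0.07] F [-0.1 -0.1  0. ] g 0.649 q6 0.54
```

View pics/s22.png

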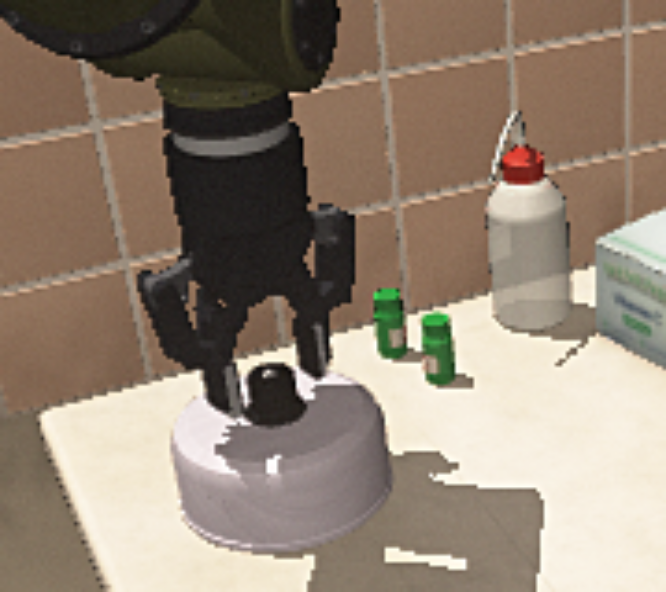

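```bash
python3 -m pendant '{"translation":[[0.003,-0.001,0],[0.003,-0.001,0],[0.003,-0.001,0],[0.003,-0.001,0],[0.003,-0.001,0],[0.003,-0.001,0],[0.003,-0.001,0],[-0.007,-0.001,0],[-0.022,-0.001,0],[-0.037,-0.001,0]],"turn":[[0,0,0],[0,0,0],[0,0,0],[0,0,0],[0,0,0],[0,0,0],[0,0,0],[0,0,0],[0,0,0],[0,0,0]]}' 0 70; python3 - <<'E'
from h import *
c=cam('side'); cv2.imwrite('pics/s23.png',cv2.resize(c['image'][100:260,150:330,::-1],None,fx=3.7,fy=3.7))
E
python3 go.py 0.5228 -0.0707 0.22 -42.5
```

```text
time_s: 29.15
eef_pos: [0.5232, -0.0698, 0.1049]
tool_rot: [1.732, 0.763, -1.732]
ft_force: [0.8, 0.9, -1.3]
grip_width: 0.302
t 29.2 pos [ 0.5246 -0.0701  0.1081] shift mm [-111.9   -0.6    1.3] turn [-0.01 -0.15 -0.17] F [ 1.7 -0.2  2.5] g 0.301 q6 0.54
```

View pics/s23.png

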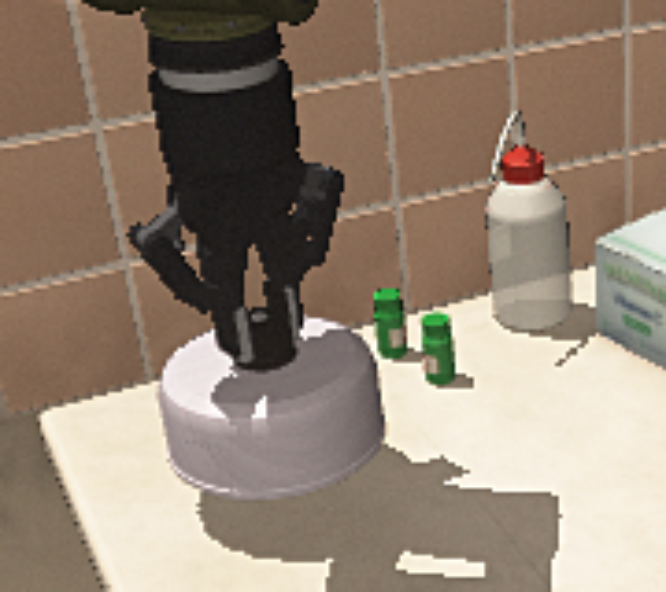

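```bash
python3 go.py 0.5015 -0.3985 0.225 -42.5; python3 -m pendant '{"translation":[[-0.02,0,0],[-0.05,0,0],[-0.08,0,0],[-0.11,0,0],[-0.117,0,0],[-0.117,0.014,0.015],[-0.117,0.028,0.035],[-0.117,0.048,0.06],[-0.117,0.068,0.085],[-0.117,0.08,0.1]],"turn":[[0,0,0],[0,0,0],[0,0,0],[0,0,0],[0,0,0],[0,0,0],[0,0,0],[0,0,0],[0,0,0],[0,0,0]]}';  python3 go.py 0.5015 -0.3985 0.225 -42.5
```

```text
t 29.2 pos [ 0.5246 -0.0701  0.1081] shift mm [-117.   205.2  257.4] turn [-0.01 -0.15 -0.17] F [ 1.7 -0.2  2.5] g 0.301 q6 0.54
time_s: 30.03
eef_pos: [0.5142, -0.2002, 0.2205]
tool_rot: [1.732, 0.762, -1.732]
ft_force: [-0.4, -0.6, -1.6]
grip_width: 0.302
t 30.03 pos [ 0.5142 -0.2002  0.2205] shift mm [ -4.7 124.8 154.6] turn [-0.07 -0.02  0.04] F [-0.4 -0.6 -1.6] g 0.302 q6 0.31
```

```bash
python3 -m pendant '{"translation":[[0,0.018,0.023],[0,0.036,0.045],[0,0.055,0.068],[0,0.074,0.092],[0,0.092,0.114],[0,0.108,0.134],[0,0.118,0.146],[0,0.122,0.152],[0,0.122,0.152],[0,0.122,0.152]],"turn":[[0,0,0],[0,0,0],[0,0,0],[0,0,0],[0,0,0],[0,0,0],[0,0,0],[0,0,0],[0,0,0],[0,0,0]]}';python3 - <<'E'
from h import *
c=cam('wrist','w24.png');W=pts(c);np.savez('w24.npz',**c,W=W)
s=ctrl.sense(); R=Ro.from_rotvec(s['tool_rot']); T=R.inv().apply(W.reshape(-1,3)-s['eef_pos'])
# cover top surface: tool x ~ +.006
m=(T[:,0]>.0)&(T[:,0]<.012)&(np.hypot(T[:,1],T[:,2])<.08); P=T[m]; print(len(P),np.median(P[:,0]),cv2.minEnclosingCircle(P[:,1:].astype(np.float32)))
E=P[(P[:,2]<-.015)]; A=np.c_[E[:,1:],np.ones(len(E))]; print('plane',np.linalg.lstsq(A,E[:,0],rcond=None)[0])
c=cam('side'); cv2.imwrite('pics/s24.png',cv2.resize(c['image'][80:280,270:450,::-1],None,fx=3,fy=3))
E
python3 go.py 0.5015 -0.3985 0.225 -42.5
```

```text
time_s: 30.87
eef_pos: [0.502, -0.3916, 0.2205]
tool_rot: [1.732, 0.763, -1.731]
ft_force: [-1.0, 0.0, -2.0]
grip_width: 0.298
32879 0.006209944661659905 ((-0.0004735378606710583, 0.0006887346389703453), 0.06273853033781052)
plane [ 0.00105909 -0.06278077  0.00456494]
t 30.97 pos [ 0.5024 -0.3911  0.2211] shift mm [-3.9  4.3  6. ] turn [ 0.05 -0.06  0.02] F [-0.5  0.4 -0.7] g 0.302 q6 0.02
```

View pics/w24.png

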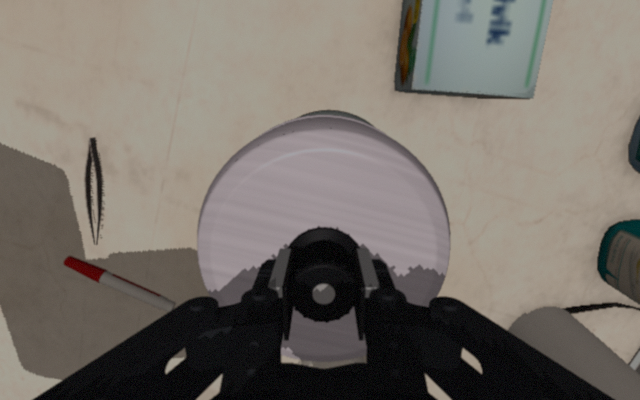

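View pics/s24.png

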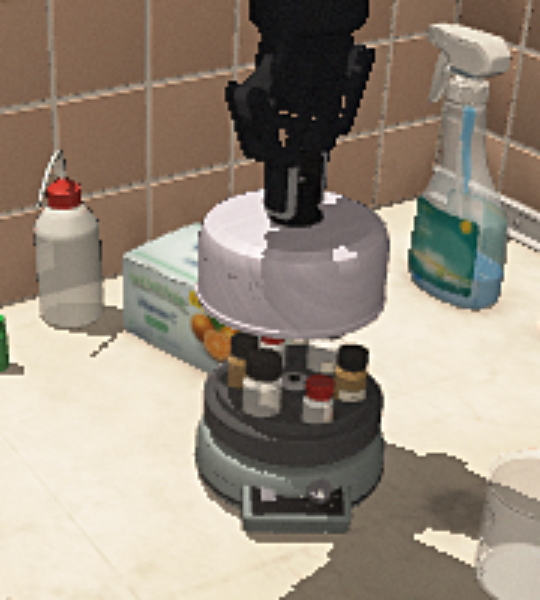

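```bash
python3 - <<'E'
from h import *
s=ctrl.sense(); R=Ro.from_rotvec(s['tool_rot']); W=np.load('w24.npz')['W']; T=R.inv().apply(W.reshape(-1,3)-s['eef_pos'])
r=np.hypot(T[:,1],T[:,2])
for a,b in [(.02,.05),(.02,.057)]:
    P=T[(T[:,0]>-.002)&(T[:,0]<.014)&(r<b)&(r>a)&(T[:,2]<-.005)]
    A=np.c_[P[:,1:],np.ones(len(P))]; k=np.linalg.lstsq(A,P[:,0],rcond=None)[0]; print(len(P),k.round(4))
W=np.load('w21.npz')['W'];P=W[(np.hypot(W[...,0]-.5232,W[...,1]+.0706)<.05)&(np.hypot(W[...,0]-.5232,W[...,1]+.0706)>.02)&(W[...,2]<.07)&(W[...,2]>.05)]
A=np.c_[P[:,:2],np.ones(len(P))]; print('bench',len(P),np.linalg.lstsq(A,P[:,2],rcond=None)[0].round(4))
E
```

```text
13762 [ 0.0019 -0.0066  0.006 ]
19021 [ 0.0032 -0.0202  0.0058]
bench 10262 [-0.0002  0.0011  0.0595]
```

```bash
python3 -m pendant '{"translation":[[0,0.004,0.006],[0,0.004,0.006],[0.01,0.004,0.006],[0.02,0.004,0.006],[0.03,0.004,0.006],[0.04,0.004,0.006],[0.05,0.004,0.006],[0.06,0.004,0.006],[0.065,0.004,0.006],[0.065,0.004,0.006]],"turn":[[0,0,0],[0,0,0],[0,0,0],[0,0,0],[0,0,0],[0,0,0],[0,0,0],[0,0,0],[0,0,0],[0,0,0]]}';python3 - <<'E'
from h import *
c=cam('side'); np.savez('s25.npz',**c,W=pts(c)); cv2.imwrite('pics/s25.png',cv2.resize(c['image'][130:270,310:430,::-1],None,fx=4.2,fy=4.2))
c=cam('scene'); cv2.imwrite('pics/sc25.png',cv2.resize(c['image'][120:240,290:410,::-1],None,fx=4.2,fy=4.2))
E
python3 go.py 0.5015 -0.3985 0.141 -42.5
```

```text
time_s: 31.8
eef_pos: [0.5006, -0.399, 0.1544]
tool_rot: [1.732, 0.764, -1.732]
ft_force: [0.2, 0.2, -2.7]
grip_width: 0.299
t 31.9 pos [ 0.5011 -0.3994  0.1563] shift mm [15.3 -0.3 -0.9] turn [-0.01 -0.06 -0.01] F [ 0.3 -1.2 -2.1] g 0.299 q6 0.01
```

View pics/s25.png

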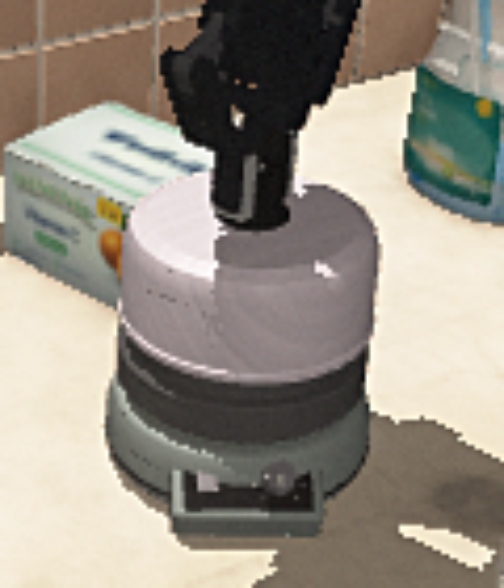

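View pics/sc25.png

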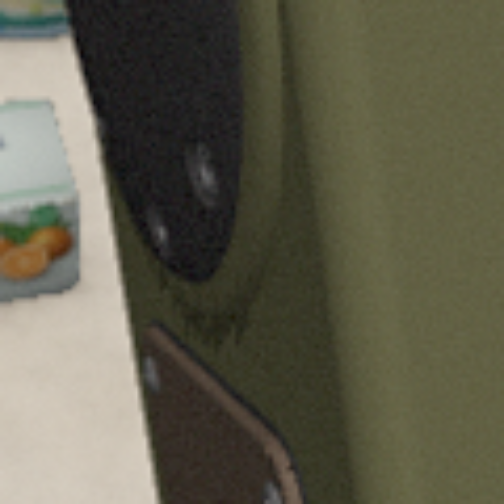

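```bash
cat > circ.py <<'E'
from h import *
import sys
from scipy.optimize import least_squares
def fit(W,z0,z1,r0=.067,c0=(.5015,-.3985)):
    d=np.hypot(W[...,0]-c0[0],W[...,1]-c0[1])
    P=W[(W[...,2]>z0)&(W[...,2]<z1)&(abs(d-r0)<.012)][:,:2]
    f=least_squares(lambda p:np.hypot(P[:,0]-p[0],P[:,1]-p[1])-p[2],[*c0,r0],loss='soft_l1',f_scale=.001)
    g=least_squares(lambda p:np.hypot(P[:,0]-p[0],P[:,1]-p[1])-r0,[*c0],loss='soft_l1',f_scale=.001)
    return len(P),f.x.round(4),g.x.round(4)
if __name__=='__main__':
    W=np.load(sys.argv[1])['W']
    for z in [(.002,.045),(.055,.07),(.1,.12),(.12,.14)]: print(z,fit(W,*z,r0=.072 if z[0]<.05 else .067))
E
python3 circ.py s25.npz; python3 circ.py side0.npz
```

```text
(0.002, 0.045) (1064, array([ 0.4964, -0.3994,  0.0678]), array([ 0.5021, -0.4   ]))
(0.055, 0.07) (340, array([ 0.5022, -0.3996,  0.0669]), array([ 0.5024, -0.3996]))
(0.1, 0.12) (489, array([ 0.5007, -0.4002,  0.0661]), array([ 0.5018, -0.4003]))
(0.12, 0.14) (547, array([ 0.5004, -0.4002,  0.0655]), array([ 0.5022, -0.4005]))
(0.002, 0.045) (1049, array([ 0.4958, -0.3994,  0.0674]), array([ 0.5019, -0.4001]))
(0.055, 0.07) (331, array([ 0.5023, -0.3998,  0.0669]), array([ 0.5024, -0.3998]))
(0.1, 0.12) (0, array([ 0.5015, -0.3985,  0.067 ]), array([ 0.5015, -0.3985]))
(0.12, 0.14) (0, array([ 0.5015, -0.3985,  0.067 ]), array([ 0.5015, -0.3985]))
```

Depth fits put the cover axis within 1 mm of the rotor axis. Lowering it home.

```bash
python3 -m pendant '{"translation":[[0.002,0,0],[0.004,0,0],[0.006,0,0],[0.008,0,0],[0.01,0,0],[0.012,0,0],[0.014,0,0],[0.015,0,0],[0.015,0,0],[0.015,0,0]],"turn":[[0,0,0],[0,0,0],[0,0,0],[0,0,0],[0,0,0],[0,0,0],[0,0,0],[0,0,0],[0,0,0],[0,0,0]]}';python3 go.py 0.5015 -0.3985 0.141 -42.5
```

```text
time_s: 32.73
eef_pos: [0.501, -0.3994, 0.1411]
tool_rot: [1.732, 0.762, -1.731]
ft_force: [-0.6, -1.0, -2.3]
grip_width: 0.303
t 32.73 pos [ 0.501  -0.3994  0.1411] shift mm [ 0.1 -0.2 -1. ] turn [-0.02 -0.06  0.  ] F [-0.6 -1.  -2.3] g 0.303 q6 0.01
```

No contact yet, so it is inside the rotor rim. A little further.

```bash
python3 -m pendant '{"translation":[[0.0005,0,0],[0.001,0,0],[0.0015,0,0],[0.002,0,0],[0.0025,0,0],[0.003,0,0],[0.003,0,0],[0.003,0,0],[0.003,0,0],[0.003,0,0]],"turn":[[0,0,0],[0,0,0],[0,0,0],[0,0,0],[0,0,0],[0,0,0],[0,0,0],[0,0,0],[0,0,0],[0,0,0]]}';python3 go.py 0.5015 -0.3985 0.141 -42.5
```

```text
time_s: 33.57
eef_pos: [0.5011, -0.3994, 0.1387]
tool_rot: [1.732, 0.761, -1.73]
ft_force: [-2.6, 2.7, 4.7]
grip_width: 0.303
t 33.57 pos [ 0.5011 -0.3994  0.1387] shift mm [-2.3 -0.3 -1. ] turn [-0.01 -0.05 -0.03] F [-2.6  2.7  4.7] g 0.303 q6 0.01
```

```bash
python3 -m pendant '{"translation":[[0,0,0],[0,0,0],[0,0,0],[0,0,0],[0,0,0],[0,0,0],[-0.01,0,0],[-0.04,0,0],[-0.08,0,0],[-0.12,0,0]],"turn":[[0,0,0],[0,0,0],[0,0,0],[0,0,0],[0,0,0],[0,0,0],[0,0,0],[0,0,0],[0,0,0],[0,0,0]]}' 0.6;python3 go.py 0.5015 -0.3985 0.141 -42.5; python3 go.py 0.45 -0.15 0.3 -42.5;
```

```text
time_s: 34.4
eef_pos: [0.5006, -0.3991, 0.2599]
tool_rot: [1.732, 0.763, -1.731]
ft_force: [0.0, -0.2, 0.1]
grip_width: 0.603
t 34.4 pos [ 0.5006 -0.3991  0.2599] shift mm [118.9   0.4  -1. ] turn [-0.01 -0.05  0.06] F [ 0.  -0.2  0.1] g 0.603 q6 0.01
t 34.4 pos [ 0.5006 -0.3991  0.2599] shift mm [ -39.7 -205.6 -149.5] turn [-0.01 -0.05  0.06] F [ 0.  -0.2  0.1] g 0.603 q6 0.01
```

```bash
python3 -m pendant '{"translation":[[-0.03,-0.03,-0.03],[-0.05,-0.06,-0.06],[-0.05,-0.09,-0.09],[-0.05,-0.12,-0.12],[-0.05,-0.14,-0.14],[-0.05,-0.14,-0.14],[-0.05,-0.14,-0.14],[-0.05,-0.14,-0.14],[-0.05,-0.14,-0.14],[-0.05,-0.14,-0.14]],"turn":[[0,0,0],[0,0,0],[0,0,0],[0,0,0],[0,0,0],[0,0,0],[0,0,0],[0,0,0],[0,0,0],[0,0,0]]}';python3 - <<'E'
from h import *
from circ import fit
for n in ['side','scene','wrist']:
    c=cam(n,n+'_end.png'); W=pts(c); np.savez(n+'_e.npz',**c,W=W)
    r=np.hypot(W[...,0]-.5015,W[...,1]+.3985)
    P=W[(r<.055)&(r>.022)&(W[...,2]>.11)&(W[...,2]<.15)]
    A=np.c_[P[:,:2]-[.5015,-.3985],np.ones(len(P))]; print(n,len(P),'top plane',np.linalg.lstsq(A,P[:,2],rcond=None)[0].round(4) if len(P)>50 else '')
    K=W[(r<.014)&(W[...,2]>.15)&(W[...,2]<.18)]; print('knob',np.median(K[:,2]) if len(K) else '', 'rot',fit(W,.055,.07),'cov',fit(W,.09,.12))
c=np.load('side_e.npz'); cv2.imwrite('pics/s26.png',cv2.resize(c['image'][130:270,290:430,::-1],None,fx=4,fy=4))
E
```

```text
time_s: 35.23
eef_pos: [0.4923, -0.2028, 0.3081]
tool_rot: [1.733, 0.761, -1.732]
ft_force: [-1.1, 0.5, 0.8]
grip_width: 0.597
side 736 top plane [-1.000e-04 -3.400e-03  1.331e-01]
knob 0.16063282165891557 rot (337, array([ 0.5024, -0.3998,  0.0668]), array([ 0.5026, -0.3999])) cov (734, array([ 0.501 , -0.4005,  0.0659]), array([ 0.5023, -0.4007]))
scene 900 top plane [0.0035 0.009  0.1347]
knob 0.16121147789896595 rot (203, array([ 0.5039, -0.3993,  0.067 ]), array([ 0.5039, -0.3993])) cov (484, array([ 0.5025, -0.4006,  0.0662]), array([ 0.5029, -0.4014]))
wrist 2279 top plane [-0.0177 -0.0111  0.1334]
knob 0.1531890898088922 rot (364, array([ 0.5012, -0.3997,  0.0677]), array([ 0.5015, -0.3991])) cov (911, array([ 0.501 , -0.3979,  0.0646]), array([ 0.4995, -0.4001]))
```

View pics/s26.png

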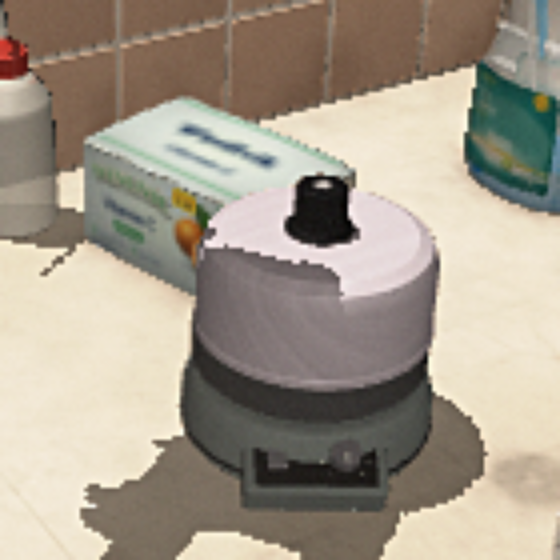

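View pics/scene_end.png

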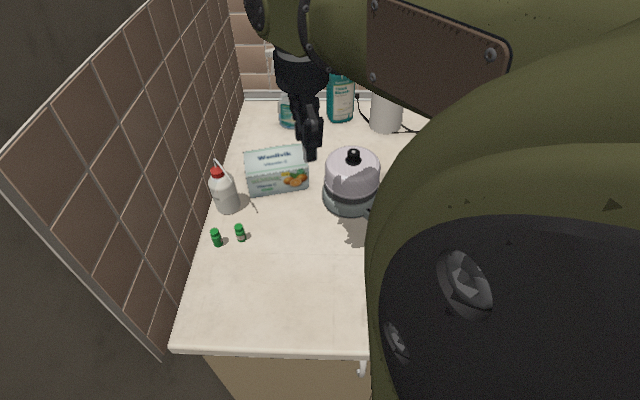

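View pics/wrist_end.png

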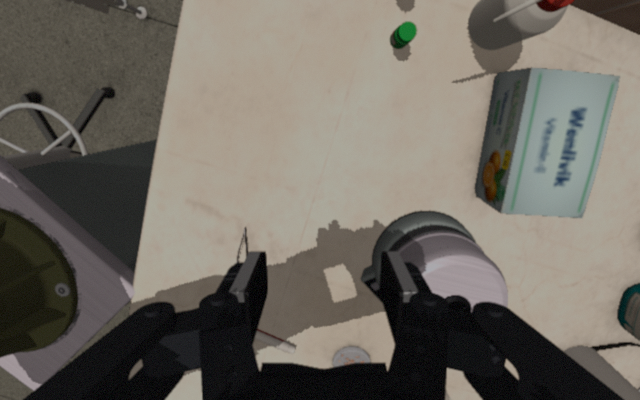

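The cover top reads z = 0.133, which is 74 mm above its bench reading and matches the ledge at 0.0737. The side view's plane fit is level to 0.2° and the cover is concentric within 1 mm. The bystanders are where they were. Handing in.

```bash
python3 - <<'E'
from h import *
print(ctrl.sense()['qd'].round(4)); print(ctrl.close_job())
E
```

```text
[ 0.0061 -0.0041  0.002  -0.0008 -0.002   0.0013]
the job is handed in; nothing more can be done
None
```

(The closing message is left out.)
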